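Put the seed away in the roll-top locker

TASK

Put the seed away for the night: roll the slatted cover of the plywood locker all the way up, lift every seed jar and square seed tin from the worktop over the retaining lip and set it down gently, upright, on the locker's floor behind it, then roll the cover down again until it is fully shut. Leave the grey pot, the dish and the scoop where they are.

Things in the scene. Friction and masses are not known exactly. Their poses are not given: they have to be found in the camera images.
- locker: fixed plywood roll-top locker, 415 mm deep, 496 mm wide, 230 mm high. Origin: on the worktop under the axis of its round track; x to its back, y along its width, z up; the curved front looks to -x. Side cheeks 18 mm thick, inner faces at y = -0.230 and +0.230, rounded in front (radius 205 mm about the track's axis). Top board from x = 0.052 back
- locker_track (a point): axis of the round track, which runs along the locker's y: at x = 0, y = 0, z = 0.025 in the locker's frame. Axes as the locker
- locker_lip (a point): middle of the top edge of the wooden retaining lip: an upright strip 8 mm thick across the full inner width, x = -0.168 to -0.160 in the locker's frame, top at z = 0.063 (45 mm above the floor board). Axes as the locker
- locker_floor (a point): middle of the place for the containers: top of the floor board, at x = -0.080, y = 0, z = 0.018 in the locker's frame, between the lip (80 mm in front) and an upright false back (80 mm behind, its top at z = 0.190). 460 mm wide: room for one row of six. Axes as the locker
- cover (a joint): angle of the slatted tambour cover about the track's axis: 0 = fully shut, lower edge down in front of the lip; 1.45 = fully rolled up and back, lower edge almost straight above the axis, front open to above. Starts at 0 to 0.35. Slats at 179 to 189 mm from the axis. Stays where it is left; takes 2 to 6 N at the handle; end stops at 0 and 1.45
- cover_handle (a point): middle of the cover's steel pull bar: 12 mm diameter, 130 mm long, parallel to the locker's y, its centre 41 mm off the slats, a bracket 60 mm either side of the middle. At cover value q it is, in the locker's frame, at x = -0.230 cos(q + 0.209), y = 0, z = 0.025 + 0.230 sin(q + 0.209)
- jar1: seed jar: clear glass jar of brown seed with an aluminium twist cap, squat and round, 58 mm in diameter and 60 mm tall (the top 18 mm is the cap, 54 mm in diameter), about 0.16 kg. Origin: centre of its underside, z up along the jar. Stands on the worktop at the start; may be absent (None)
- jar2: seed jar: clear glass jar of brown seed with an aluminium twist cap, squat and round, 58 mm in diameter and 60 mm tall (the top 18 mm is the cap, 54 mm in diameter), about 0.16 kg. Origin: centre of its underside, z up along the jar. Stands on the worktop at the start; may be absent (None)
- jar3: seed jar: clear glass jar of brown seed with an aluminium twist cap, squat and round, 58 mm in diameter and 60 mm tall (the top 18 mm is the cap, 54 mm in diameter), about 0.16 kg. Origin: centre of its underside, z up along the jar. Stands on the worktop at the start; may be absent (None)
- jar4: seed jar: clear glass jar of brown seed with an aluminium twist cap, squat and round, 58 mm in diameter and 60 mm tall (the top 18 mm is the cap, 54 mm in diameter), about 0.16 kg. Origin: centre of its underside, z up along the jar. Stands on the worktop at the start; may be absent (None)
- tin1: seed tin: plain steel tin with a darker lid, square, 56 x 56 mm and 60 mm tall, about 0.15 kg. Origin: centre of its underside, x and y across its flat sides, z up. Stands on the worktop at the start; may be absent (None)
- tin2: seed tin: plain steel tin with a darker lid, square, 56 x 56 mm and 60 mm tall, about 0.15 kg. Origin: centre of its underside, x and y across its flat sides, z up. Stands on the worktop at the start; may be absent (None)
- pot: bystander: empty grey plastic plant pot, 98 mm across the rim, 75 mm tall, open to above; origin centre of its underside
- dish: bystander: white ceramic dish, 140 mm across, 20 mm high; origin centre of its underside
- scoop: bystander: red plastic scoop, 200 mm long, 56 mm wide, 35 mm high, lying flat, blade towards its own +x; origin near its middle, on the worktop

How it is judged:
On the way, in this order (a step that is already met when the one before it is completed fails the run):
1. the cover is rolled up (value of joint cover above 1.3 rad), for 0.2 s.
2. every jar and tin stands upright behind the lip and is let go, with the cover still up (x of jar1 in the frame of locker between -0.16 and 0 m and y of jar1 in the frame of locker between -0.23 and 0.23 m and z of jar1 in the frame of locker between 0.01 and 0.03 m and angle between each of jar1, jar2, jar3, jar4, tin1, tin2's own z axis and vertical below 0.15 rad and linear speed of each of jar1, jar2, jar3, jar4, tin1, tin2 below 0.03 m/s and x of jar2 in the frame of locker between -0.16 and 0 m and y of jar2 in the frame of locker between -0.23 and 0.23 m and z of jar2 in the frame of locker between 0.01 and 0.03 m and x of jar3 in the frame of locker between -0.16 and 0 m and y of jar3 in the frame of locker between -0.23 and 0.23 m and z of jar3 in the frame of locker between 0.01 and 0.03 m and x of jar4 in the frame of locker between -0.16 and 0 m and y of jar4 in the frame of locker between -0.23 and 0.23 m and z of jar4 in the frame of locker between 0.01 and 0.03 m and x of tin1 in the frame of locker between -0.16 and 0 m and y of tin1 in the frame of locker between -0.23 and 0.23 m and z of tin1 in the frame of locker between 0.01 and 0.03 m and x of tin2 in the frame of locker between -0.16 and 0 m and y of tin2 in the frame of locker between -0.23 and 0.23 m and z of tin2 in the frame of locker between 0.01 and 0.03 m and contact force between the fingers and jar1 below 0.2 N and contact force between the fingers and jar2 below 0.2 N and contact force between the fingers and jar3 below 0.2 N and contact force between the fingers and jar4 below 0.2 N and contact force between the fingers and tin1 below 0.2 N and contact force between the fingers and tin2 below 0.2 N and value of joint cover above 0.9 rad), for 0.3 s.
3. the cover is rolled down fully shut (value of joint cover below 0.05 rad), for 0.2 s.
At the end, for the whole second after the job is handed in: every jar and tin that is there stands upright (within 0.15 rad) and still on the locker's floor board, its middle between lip and false back and between the cheeks, and the cover is shut (joint below 0.05 rad) (x of jar1 in the frame of locker between -0.16 and 0 m and y of jar1 in the frame of locker between -0.23 and 0.23 m and z of jar1 in the frame of locker between 0.01 and 0.03 m and angle between each of jar1, jar2, jar3, jar4, tin1, tin2's own z axis and vertical below 0.15 rad and linear speed of each of jar1, jar2, jar3, jar4, tin1, tin2 below 0.03 m/s and x of jar2 in the frame of locker between -0.16 and 0 m and y of jar2 in the frame of locker between -0.23 and 0.23 m and z of jar2 in the frame of locker between 0.01 and 0.03 m and x of jar3 in the frame of locker between -0.16 and 0 m and y of jar3 in the frame of locker between -0.23 and 0.23 m and z of jar3 in the frame of locker between 0.01 and 0.03 m and x of jar4 in the frame of locker between -0.16 and 0 m and y of jar4 in the frame of locker between -0.23 and 0.23 m and z of jar4 in the frame of locker between 0.01 and 0.03 m and x of tin1 in the frame of locker between -0.16 and 0 m and y of tin1 in the frame of locker between -0.23 and 0.23 m and z of tin1 in the frame of locker between 0.01 and 0.03 m and x of tin2 in the frame of locker between -0.16 and 0 m and y of tin2 in the frame of locker between -0.23 and 0.23 m and z of tin2 in the frame of locker between 0.01 and 0.03 m and value of joint cover below 0.05 rad and velocity of joint cover below 0.05 rad/s); the robot touches nothing.
It fails at once if the pot is moved by more than 30 mm (distance of pot from where it was at the start of the episode above 0.03 m).
It fails at once if the dish is moved by more than 30 mm (distance of dish from where it was at the start of the episode above 0.03 m).
It fails at once if the scoop is moved by more than 30 mm (distance of scoop from where it was at the start of the episode above 0.03 m).
It fails at once if a jar or tin is dropped or slammed into the locker from well above its floor (a drop of up to about 60 mm is allowed) ((x of jar1 in the frame of locker between -0.16 and 0 m and y of jar1 in the frame of locker between -0.23 and 0.23 m and z of jar1 in the frame of locker between 0.026 and 0.1 m and linear speed of jar1 above 1 m/s) or (x of jar2 in the frame of locker between -0.16 and 0 m and y of jar2 in the frame of locker between -0.23 and 0.23 m and z of jar2 in the frame of locker between 0.026 and 0.1 m and linear speed of jar2 above 1 m/s) or (x of jar3 in the frame of locker between -0.16 and 0 m and y of jar3 in the frame of locker between -0.23 and 0.23 m and z of jar3 in the frame of locker between 0.026 and 0.1 m and linear speed of jar3 above 1 m/s) or (x of jar4 in the frame of locker between -0.16 and 0 m and y of jar4 in the frame of locker between -0.23 and 0.23 m and z of jar4 in the frame of locker between 0.026 and 0.1 m and linear speed of jar4 above 1 m/s) or (x of tin1 in the frame of locker between -0.16 and 0 m and y of tin1 in the frame of locker between -0.23 and 0.23 m and z of tin1 in the frame of locker between 0.026 and 0.1 m and linear speed of tin1 above 1 m/s) or (x of tin2 in the frame of locker between -0.16 and 0 m and y of tin2 in the frame of locker between -0.23 and 0.23 m and z of tin2 in the frame of locker between 0.026 and 0.1 m and linear speed of tin2 above 1 m/s)).
Of jar1, jar2, jar3, jar4, tin1, tin2 only 4 to 6 are there at a start; the rules pass over those that are not, and their reading is None.
At some moment in a run one of jar1, jar2, jar3, jar4, tin1, tin2 may be knocked a few centimetres aside while the robot is not near it.
It also fails if it takes over 210 s, if anything falls off the work surface, if the arm or the gripper's body presses on something with over 40 N, if the wrist force passes 120 N, or if a joint passes its speed limit or range.

ROBOT

A 6-joint arm with a two-finger parallel gripper is mounted at the origin on the work surface. World frame = base frame: x ahead of the robot, y to its left, z up, the work surface at z = 0. Lengths are in m, angles in rad, forces in N, time in s.
With the tool pointing down it reaches from about 0.225 to 0.875 m from the base axis. Payload 3.4 kg.
Tool frame: the origin (TCP) lies midway between the tips of the shut fingers; the grasp point (between the pads) lies 19 mm behind it; z points along the fingers, y is the line along which they close (so a half turn about z gives the same grasp; the last joint's range is limited). The gripper opens to 85 mm and grips with 20 to 120 N. Pads are 22 mm wide; open, the fingers measure 114 mm over their backs; the gripper's body (76 mm by 85 mm) begins 54 mm behind the grasp point. The pads swing forward as they close: fully open they stand 13 mm farther back than shut.
Start: joints at [0.987, 0.276, 1.505, -0, 1.361, -0.121], TCP at [0.257, 0.515, 0.231] pointing down, gripper open.
Joint ranges: [-2.89, 2.89], [-0.75, 2.08], [0.22, 2.7], [-1.18, 4.32], [0.11, 2.71], [-2.7, 2.7]. Speed limits (rad/s): [2.57, 2.57, 3.14, 3.14, 3.14, 3.14].

INTERFACE

Orientations are given as a rotation vector (axis times angle).
In Python, from bench import arm gives the robot as it stands.
- The arm moves only by the tool nudge_tcp, called as name(argument=value, ...) on one line, values as JSON. Schema: {"type":"object","properties":{"plan":{"type":"array","items":{"type":"array","items":{"type":"number"},"minItems":6,"maxItems":6},"minItems":1,"maxItems":12},"aperture":{"type":"number"},"only":{"type":"string"},"quiet":{"type":"boolean"},"lines":{"type":"string"}},"required":["plan"],"additionalProperties":false}. plan is a list of rows, 1 to 12 of them, each of 6 numbers: dx, dy, dz in units of 20 mm, then a rotation vector rx, ry, rz in units of 0.25 rad; each row shifts and turns the commanded pose from where the row before left it, along the tool's axes as they then stand; what a row does not reach is not made up. A row lasts 1/10 s, in which the tool goes at most 0.05 m and 0.15 rad, less where a joint would pass 70% of its speed; a pose out of reach is approached as far as the arm can. aperture is the opening from 0.0 (shut) to 1.0 (fully open), set as the call begins (left out keeps the last). The fingers move at their own pace and stop on an object; the grip force is fixed at half the most. Time passes only in rows, so rows that do not move let the fingers close. The tool returns the time, the measured TCP pose, the force, the opening and the grip force at its end. only (a regular expression) keeps the lines of the reply that match it, lines (a string "A,B") keeps lines A to B, and quiet returns only ok. Input that does not fit is refused with a message, and nothing moves.
- arm.get_state(): the state, without advancing time (a new reading comes with each control period).
- arm.grab_frame(name): name is "scene" or "side" or "wrist"; returns the picture (420x560x3 uint8, blue, green, red); there is no depth.
- arm.camera_params(name): a dict with "intrinsics" (3x3 intrinsics, pixels), "position" and "orientation" of the camera in the world. Camera axes: x right, y up, looking along -z (the intrinsics and any distortion apply to the point x, -y, -z); pixel columns grow to the right and rows downward; lengths in m; the calibration is good to about 2 mm. A picture is of the moment at which its call begins: read the wrist's pose just before it. camera_params takes no time and is no camera call; for the wrist camera it gives the pose at the moment of the call.
- arm.job_done(): hands the job in; it is judged then, once.
The state is a dict: "time_s": time; "joints": joint angles; "joint_velocities": joint speeds; "joint_torque": joint torques, N m; "eef_pos": TCP position; "eef_rot": TCP orientation; "contact_force": force on the tool from outside, world axes, zero at the start; "ft_torque": the same for the moment, N m; "finger_gap": opening from 0.0 (shut) to 1.0 (fully open); "grasp_force": force on a finger pad.
Only numpy, scipy, OpenCV 4.12 (cv2) and the standard library are available. Lean on these libraries where they do the work, as an engineer would, in place of code of your own. Each camera call takes 0.05 s, during which the arm holds its last target. There are 200 camera calls.

## Working session

There is one attempt and no reset: what is moved stays moved. The work goes in short steps, Python scripts to look and compute and a tool call to move; the robot and the scene stay as the last step left them, time stands still between calls to the robot, and variables do not carry over. Pictures are saved under pics/ and viewed, at most 14 in all, crops included, and the job is handed in when it is done.

```bash
ls; mkdir -p pics; python3 - <<'E'
from bench import arm
import cv2
print(arm.get_state())
for n in("scene","side"):
    p=arm.camera_params(n);print(n,p)
    cv2.imwrite(f"pics/{n}0.png",arm.grab_frame(n))
E
```

```text
bench.py
pics
{'time_s': 0.0, 'joints': array([ 9.86999605e-01,  2.76570727e-01,  1.50615208e+00, -1.10346594e-05,
        1.36072125e+00, -1.21006781e-01]), 'joint_velocities': array([ 0.00108189, -0.00037152,  0.00029127,  0.00080121,  0.00170103,
        0.00092573]), 'joint_torque': array([ 1.63918026e-03, -4.16779125e+01, -2.45806736e+01,  1.38607006e-04,
        1.07262027e-02,  2.50377362e-06]), 'eef_pos': array([0.25641378, 0.51404883, 0.23044602]), 'eef_rot': array([-7.20330806e-01, -3.05724867e+00,  2.73476254e-03]), 'contact_force': array([-0.25379449,  0.51160148,  0.05761412]), 'ft_torque': array([-0.02068146,  0.0496112 ,  0.04696675]), 'grasp_force': 0.0, 'finger_gap': 1.0024563835680844}
scene {'intrinsics': array([[390.60291672,   0.        , 277.36797417],
       [  0.        , 390.60291672, 213.69143888],
       [  0.        ,   0.        ,   1.        ]]), 'position': array([ 0.22760354, -0.0555296 ,  0.89899647]), 'orientation': array([ 0.27124162, -0.25127746, -1.52596178])}
side {'intrinsics': array([[494.18215888,   0.        , 278.65879356],
       [  0.        , 494.18215888, 204.43197528],
       [  0.        ,   0.        ,   1.        ]]), 'position': array([0.53550712, 0.34912689, 1.1875996 ]), 'orientation': array([0.03315335, 0.49948234, 3.01465931])}
```
View pics/scene0.png

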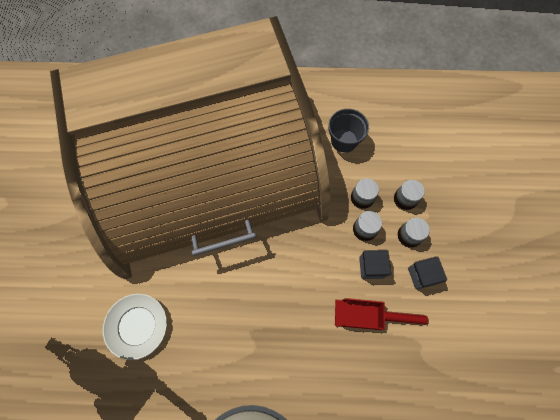

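View pics/side0.png

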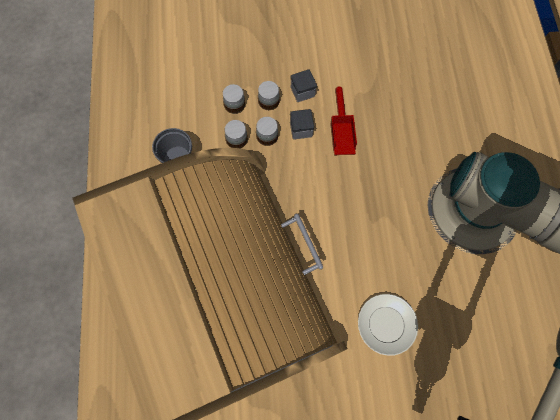

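The two views show four jars, two tins (to the locker's right), with the pot behind them and the scoop in front. The dish is on the left, and the handle bar runs (194,250)–(254,236) in the scene view.

```bash
cat > h.py <<'E'
from bench import arm
import numpy as np, cv2
from scipy.spatial.transform import Rotation as R
from scipy.optimize import least_squares
def proj(n,P,p=None):
    p=p or arm.camera_params(n); c=R.from_rotvec(p["orientation"]).inv().apply(np.atleast_2d(P)-p["position"])
    u=(p["intrinsics"]@(c*[1,-1,-1]).T).T; return u[:,:2]/u[:,2:]
def plane(n,uv,z,p=None):
    p=p or arm.camera_params(n); uv=np.atleast_2d(uv)
    d=np.c_[uv,np.ones(len(uv))]@np.linalg.inv(p["intrinsics"]).T*[1,-1,-1]
    d=R.from_rotvec(p["orientation"]).apply(d); return p["position"]+d*((z-p["position"][2])/d[:,2])[:,None]
def l2w(L,P): 
    return R.from_euler("z",L[2]).apply(np.atleast_2d(P))+[L[0],L[1],0]
def handle(q,y=0): return [-.23*np.cos(q+.209),y,.025+.23*np.sin(q+.209)]
E
python3 - <<'E'
from h import *
obs=[("scene",(70,136),(.052,.23,.23)),("scene",(291,79),(.052,-.23,.23)),("side",(152,180),(.052,-.23,.23)),("side",(232,390),(.052,.23,.23)),
("scene",(275,18),(.21,-.248,.23)),("scene",(54,72),(.21,.248,.23)),("side",(75,203),(.21,-.248,.23)),
("scene",(194,250),.065),("scene",(254,236),-.065),("side",(296,217),-.065),("side",(321,267),.065)]
def res(v):
    return np.concatenate([proj(n,l2w(v,handle(v[3],P) if np.isscalar(P) else P))[0]-uv for n,uv,P in obs])
s=least_squares(res,[.55,.15,.2,.1],loss="soft_l1");print(s.x);print(res(s.x).reshape(-1,2).round(1))
a=plane("scene",[(367,187),(411,188),(370,219),(416,228),(376,257),(429,266)],.06)
b=plane("side",[(235,127),(233,91),(267,123),(268,87),(302,117),(304,78)],.06)
print(a.round(3),b.round(3))
print("bystanders",plane("scene",[(349,118),(136,326),(360,313),(425,320),(340,300)],.03).round(3))
E
```

```text
[0.63786927 0.13905889 0.32294052 0.14319874]
[[-2.7 -2.2]
 [ 0.1 -2.5]
 [-1.4 -4.8]
 [ 0.7  1.3]
 [ 2.4 -0.5]
 [-4.3  0.4]
 [-0.5 -6.9]
 [-1.   2.7]
 [-0.9 -0.8]
 [ 1.6 -2.9]
 [ 0.6 -1.8]]
[[ 0.59  -0.246  0.06 ]
 [ 0.59  -0.348  0.06 ]
 [ 0.512 -0.25   0.06 ]
 [ 0.494 -0.351  0.06 ]
 [ 0.425 -0.259  0.06 ]
 [ 0.408 -0.372  0.06 ]] [[ 0.586 -0.25   0.06 ]
 [ 0.585 -0.355  0.06 ]
 [ 0.504 -0.255  0.06 ]
 [ 0.493 -0.36   0.06 ]
 [ 0.413 -0.264  0.06 ]
 [ 0.396 -0.379  0.06 ]]
bystanders [[ 0.795 -0.216  0.03 ]
 [ 0.266  0.256  0.03 ]
 [ 0.307 -0.225  0.03 ]
 [ 0.297 -0.364  0.03 ]
 [ 0.333 -0.182  0.03 ]]
```

```bash
python3 - <<'E'
from h import *
s=cv2.imread("pics/scene0.png");d=cv2.imread("pics/side0.png")
L=[.6379,.1391,.3229];q=.143
def big(im,x0,x1,y0,y1,k):return cv2.resize(im[y0:y1,x0:x1],None,fx=k,fy=k,interpolation=cv2.INTER_CUBIC)
def ov(im,n,x0,y0,k,segs):
    for P,c in segs:
        u=(proj(n,P)-[x0,y0]+.5)*k; cv2.polylines(im,[u.round().astype(int)],False,c,1)
t=np.linspace(-.1,1.3,30)
segs=[(l2w(L,[(.052,.23,.23),(.052,-.23,.23)]),(0,255,0)),(l2w(L,[handle(q,.065),handle(q,-.065)]),(0,0,255))]
for y in(.23,.248,-.23,-.248):
    segs.append((l2w(L,[(-.205*np.cos(a),y,.025+.205*np.sin(a)) for a in t]+[(.052,y,.23),(.21,y,.23)]),(255,255,0)))
a=big(s,40,335,10,290,2);ov(a,"scene",40,10,2,segs);cv2.imwrite("pics/l1.png",a)
a=big(d,70,350,140,420,2);ov(a,"side",70,140,2,segs);cv2.imwrite("pics/l2.png",a)
a=big(s,335,455,165,300,4);b=big(d,215,331,60,155,3)
b=cv2.copyMakeBorder(b,0,a.shape[0]-b.shape[0],0,0,0);c=np.hstack([a,b]);print(c.shape);c=cv2.resize(c,(798,int(c.shape[0]*798/c.shape[1])));cv2.imwrite("pics/j1.png",c)
E
```

```text
(540, 828, 3)
```

View pics/l1.png

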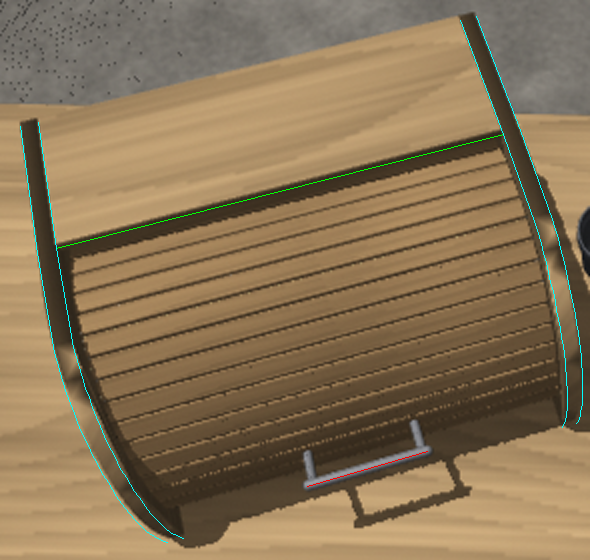

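View pics/j1.png

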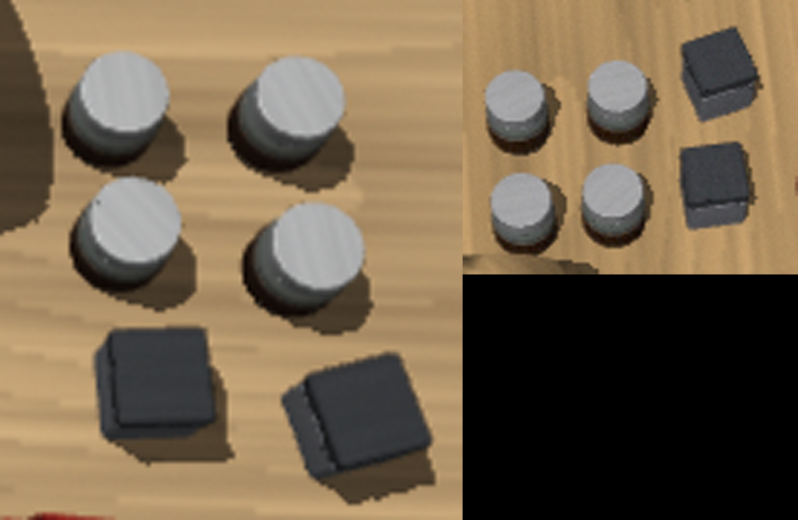

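The locker fit overlays well, to within a few px. The crop shows the jar caps at (124,92), (300,97), (135,220) and (318,247), and the lid corners of both tins.

```bash
python3 - <<'E'
from h import *
k=3.855;kk=2.891
S=lambda p:np.array(p)/k+[335,165]-.5
D=lambda p:(np.array(p)-[462.6,0])/kk+[215,60]-.5
a=plane("scene",S([(124,92),(300,97),(135,220),(318,247)]),.06);b=plane("side",D([(522,202),(516,97),(613,190),(617,88)]),.06)
print(np.c_[a[:,:2],b[:,:2]].round(4))
for s,d in([(112,328),(207,327),(215,422),(115,428)],[(680,149),(743,144),(748,193),(682,199)]),([(303,388),(397,354),(431,438),(337,470)],[(682,56),(736,29),(754,75),(696,95)]):
    for n,P in(("scene",S(s)),("side",D(d))):
        w=plane(n,P,.06)[:,:2];r=cv2.minAreaRect(w.astype(np.float32)*1000)
        e=np.roll(w,-1,0)-w
        print(n,w.mean(0).round(4),np.linalg.norm(e,axis=1).round(3),(np.degrees(np.arctan2(e[:,1],e[:,0]))%90).round(0))
L=[.6379,.1391,.3229]
print("slots",l2w(L,[(-.08,y,.018) for y in np.array([-2.5,-1.5,-.5,.5,1.5,2.5])*.075]).round(3))
print("handle",l2w(L,[handle(q) for q in(.143,.5,.8,1.1,1.45)]).round(3)); 
print(R.from_rotvec(arm.get_state()["eef_rot"]).as_matrix().round(3))
E
```

```text
[[ 0.5868 -0.2455  0.5861 -0.2435]
 [ 0.5864 -0.3509  0.5852 -0.3494]
 [ 0.5058 -0.2483  0.5055 -0.2485]
 [ 0.4922 -0.3536  0.4936 -0.3511]]
scene [ 0.4136 -0.2594] [0.054 0.054 0.056 0.057] [ 2.  1.  5. 89.]
side [ 0.4154 -0.2597] [0.057 0.049 0.059 0.05 ] [ 0. 89.  1. 87.]
scene [ 0.3963 -0.3725] [0.059 0.049 0.057 0.048] [21. 16. 20. 18.]
side [ 0.4006 -0.3689] [0.058 0.051 0.057 0.043] [25. 13. 17. 12.]
slots [[ 0.622 -0.064  0.018]
 [ 0.598  0.007  0.018]
 [ 0.574  0.078  0.018]
 [ 0.55   0.149  0.018]
 [ 0.526  0.22   0.018]
 [ 0.503  0.292  0.018]]
handle [[0.433 0.071 0.104]
 [0.472 0.084 0.175]
 [0.522 0.1   0.22 ]
 [0.581 0.12  0.247]
 [0.657 0.146 0.254]]
[[-0.895  0.446 -0.001]
 [ 0.446  0.895 -0.001]
 [ 0.    -0.002 -1.   ]]
```

```bash
cat >> h.py <<'E'
LK=np.array([.6379,.1391,.3229])
def to(*wps):
    """wps: (x,y,z,yaw of tool y in deg); prints rz then shift in tool axes for each leg"""
    s=arm.get_state(); M=R.from_rotvec(s["eef_rot"]).as_matrix(); p=s["eef_pos"]
    yaw=np.degrees(np.arctan2(M[1,1],M[0,1])); print("tilt",M[:2,2].round(3),"j6",round(s["joints"][5],2))
    for x,y,z,t in wps:
        a=np.radians(t); X=np.array([[-np.sin(-a+0)*-1*-1,0,0]]) if 0 else None
        Y=np.array([np.cos(a),np.sin(a),0]);Z=np.array([0,0,-1.]);X=np.cross(Y,Z)
        d=np.array([x,y,z])-p; print("rz %.3f  d %s"%(np.radians(yaw-t),np.round([d@X,d@Y,d@Z],4))); p=np.array([x,y,z]);yaw=t
E
sed -i '/a=np.radians(t); X=/s/; X=.*//' h.py
python3 - <<'E'
from h import *
h=l2w(LK,handle(.143))[0]
to((h[0],h[1],.2,18.5),(h[0],h[1],.09,18.5))
E
```

```text
tilt [-0.001 -0.001] j6 -0.12
rz 0.785  d [-0.4767  0.0268  0.0305]
rz 0.000  d [0.   0.   0.11]
```

Units first: shifts go in units of 20 mm and turns go in units of 0.25 rad. So 0.131 rad is 0.524.

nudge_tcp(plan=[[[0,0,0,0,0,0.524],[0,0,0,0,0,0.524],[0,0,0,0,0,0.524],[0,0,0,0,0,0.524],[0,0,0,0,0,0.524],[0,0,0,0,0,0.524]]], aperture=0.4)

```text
refused: plan[0][0]: [0, 0, 0, 0, 0, 0.524] is not of type 'number' (schema: type "number"). Nothing was moved.
```

Refused on format, not on reach. It needs a list of rows, each a list of 6 numbers.

nudge_tcp(plan=[[0,0,0,0,0,0.524],[0,0,0,0,0,0.524],[0,0,0,0,0,0.524],[0,0,0,0,0,0.524],[0,0,0,0,0,0.524],[0,0,0,0,0,0.524]], aperture=0.4)

```text
time_s: 0.7
eef_pos: [0.2565, 0.5142, 0.2308]
eef_rot: [1.844, 2.544, -0.002]
contact_force: [-0.2, 0.0, -0.7]
finger_gap: 0.402
grasp_force: 0.0
```

nudge_tcp(plan=[[-2,0.11,0.125,0,0,0],[-2,0.11,0.125,0,0,0],[-2,0.11,0.125,0,0,0],[-2,0.11,0.125,0,0,0],[-2,0.11,0.125,0,0,0],[-2,0.11,0.125,0,0,0],[-2,0.11,0.125,0,0,0],[-2,0.11,0.125,0,0,0],[-2,0.11,0.125,0,0,0],[-2,0.11,0.125,0,0,0],[-2,0.11,0.125,0,0,0],[-1.8,0.11,0.125,0,0,0]])

```text
time_s: 1.9
eef_pos: [0.4326, 0.0695, 0.201]
eef_rot: [-1.837, -2.548, 0.0]
contact_force: [0.4, -0.4, 0.5]
finger_gap: 0.396
grasp_force: 0.0
```

```bash
python3 - <<'E'
from h import *
h=l2w(LK,handle(.143))[0]
to((h[0],h[1],.2,18.5),(h[0],h[1],.09,18.5))
p=arm.camera_params("wrist");f=arm.grab_frame("wrist");u=proj("wrist",l2w(LK,[handle(.143,y) for y in(-.065,.065)]),p)
print(u); cv2.line(f,*[tuple(map(int,x)) for x in u],(0,0,255),1); cv2.imwrite("pics/w1.png",f)
E
```

```text
tilt [-0. -0.] j6 -0.32
rz -0.001  d [0.0008 0.0009 0.001 ]
rz 0.000  d [0.   0.   0.11]
[[277.93817914 289.65439672]
 [277.5869035  125.3104432 ]]
```

View pics/w1.png

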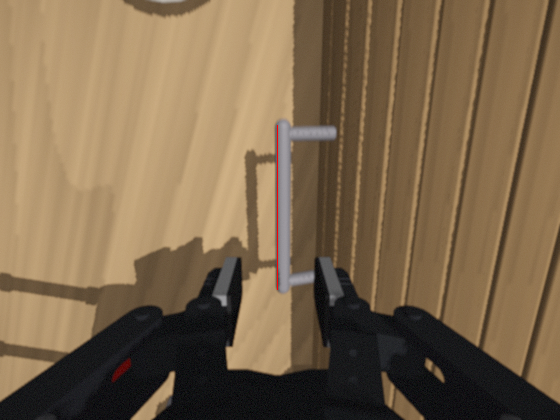

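The wrist view shows the bar at u≈283, v 120–290, about 4 mm further toward the slats than predicted. I shift by that much, then descend and grip.

nudge_tcp(plan=[[0,0.2,1,0,0,0],[0,0,1.5,0,0,0],[0,0,1.5,0,0,0],[0,0,1,0,0,0],[0,0,0.4,0,0,0],[0,0,0,0,0,0]])

```text
time_s: 2.55
eef_pos: [0.4353, 0.0728, 0.0924]
eef_rot: [-1.835, -2.547, 0.002]
contact_force: [0.9, -0.4, -0.2]
finger_gap: 0.399
grasp_force: 0.0
```

nudge_tcp(plan=[[0,0,0,0,0,0],[0,0,0,0,0,0],[0,0,0,0,0,0],[0,0,0,0,0,0],[0,0,0,0,0,0],[0,0,0,0,0,0]], aperture=0.0)

```text
time_s: 3.15
eef_pos: [0.4354, 0.0722, 0.0937]
eef_rot: [-1.836, -2.549, 0.002]
contact_force: [-3.9, -3.4, 4.6]
finger_gap: 0.106
grasp_force: 58.9
```

```bash
python3 - <<'E'
import numpy as np
a=.355+np.arange(0,14)*.1009; print(np.round(np.c_[np.diff(-.23*np.cos(a)),-np.diff(.23*np.sin(a))],4))
E
```

```text
[[ 0.0091 -0.0213]
 [ 0.0113 -0.0203]
 [ 0.0132 -0.019 ]
 [ 0.0151 -0.0176]
 [ 0.0168 -0.016 ]
 [ 0.0183 -0.0142]
 [ 0.0197 -0.0123]
 [ 0.0208 -0.0103]
 [ 0.0217 -0.0081]
 [ 0.0224 -0.0059]
 [ 0.0229 -0.0036]
 [ 0.0232 -0.0013]
 [ 0.0232  0.0011]]
```

Converted, -0.0213 m is -1.065, -0.0203 m is -1.015.

nudge_tcp(plan=[[0,0.455,-1.065,0,0,0],[0,0.565,-1.015,0,0,0],[0,0.66,-0.95,0,0,0],[0,0.755,-0.88,0,0,0],[0,0,0,0,0,0]])

```text
time_s: 3.65
eef_pos: [0.4763, 0.086, 0.1734]
eef_rot: [-1.83, -2.544, 0.019]
contact_force: [-17.5, -7.9, 19.8]
finger_gap: 0.095
grasp_force: 59.8
```

nudge_tcp(plan=[[0,0.84,-0.8,0,0,0],[0,0.915,-0.71,0,0,0],[0,0.985,-0.615,0,0,0],[0,1.04,-0.515,0,0,0],[0,0,0,0,0,0]])

```text
time_s: 4.15
eef_pos: [0.5491, 0.1105, 0.2341]
eef_rot: [-1.834, -2.547, 0.01]
contact_force: [-25.3, -6.9, 51.3]
finger_gap: 0.075
grasp_force: 65.6
```

nudge_tcp(plan=[[0,1.085,-0.405,0,0,0],[0,1.12,-0.295,0,0,0],[0,1.145,-0.18,0,0,0],[0,1.16,-0.065,0,0,0],[0,1.16,0.055,0,0,0],[0,0,0,0,0,0],[0,0,0,0,0,0]])

```text
time_s: 4.85
eef_pos: [0.6657, 0.1477, 0.2594]
eef_rot: [1.826, 2.534, 0.023]
contact_force: [-11.1, -2.8, 51.4]
finger_gap: 0.001
grasp_force: 25.8
```

```bash
python3 - <<'E'
from h import *
print(l2w(LK,[handle(q) for q in(.55,.95,1.3,1.45)]).round(3))
E
```

```text
[[0.48  0.086 0.183]
 [0.551 0.11  0.236]
 [0.624 0.135 0.255]
 [0.657 0.146 0.254]]
```

nudge_tcp(plan=[[0,0,-0.75,0,0,0],[0,0,-1.5,0,0,0],[0,0,-1.5,0,0,0],[0,0,0,0,0,0]])

```text
time_s: 5.25
eef_pos: [0.6646, 0.1487, 0.3231]
eef_rot: [1.831, 2.542, 0.015]
contact_force: [0.2, 0.3, 0.1]
finger_gap: -0.002
grasp_force: 0.0
```

```bash
python3 - <<'E'
from h import *
f=arm.grab_frame("side")
for q,c in((1.0,(255,0,0)),(1.3,(0,255,0)),(1.45,(0,0,255))):
    u=proj("side",l2w(LK,[handle(q,.065),handle(q,-.065)])).astype(int); cv2.line(f,tuple(map(int,u[0])),tuple(map(int,u[1])),c,1)
cv2.imwrite("pics/s2.png",f)
E
```

```text
(no output)
```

View pics/s2.png

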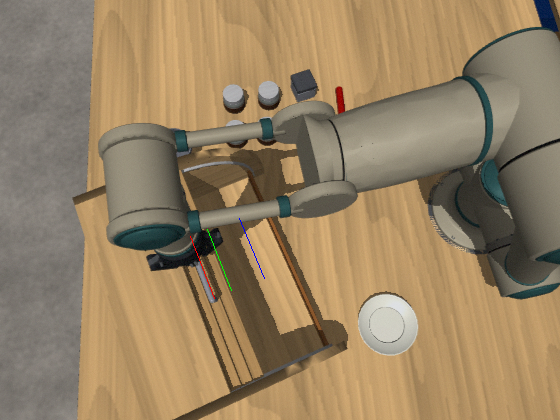

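The side view shows the cover up: the bar's end at (215,300) lies on the 1.45 overlay line. The tins come next.

```bash
python3 - <<'E'
from h import *
to((.6646,.1487,.343,1),(.4145,-.2595,.19,1),(.4145,-.2595,.014,1))
E
```

```text
tilt [0.008 0.002] j6 -0.2
rz 0.305  d [ 0.0001  0.001  -0.0227]
rz 0.000  d [-0.4038 -0.2572  0.153 ]
rz 0.000  d [0.    0.    0.176]
```

nudge_tcp(plan=[[0,0,-1,0,0,0.6],[0,0,0,0,0,0.6],[-2,-1.3,0,0,0,0],[-2,-1.3,0,0,0,0],[-2,-1.3,0,0,0,0],[-2,-1.3,0,0,0,0],[-2,-1.3,0,0,0,0],[-2,-1.3,0,0,0,0],[-2,-1.3,1.5,0,0,0],[-2,-1.3,1.5,0,0,0],[-2,-1.3,1.5,0,0,0],[-2,-1.3,1.5,0,0,0]], aperture=0.85)

```text
time_s: 6.5
eef_pos: [0.4209, -0.2404, 0.2288]
eef_rot: [2.197, 2.245, 0.001]
contact_force: [0.8, 0.1, -0.6]
finger_gap: 0.85
grasp_force: 0.0
```

nudge_tcp(plan=[[0,0,1.5,0,0,0],[0,0,0,0,0,0]])

```text
time_s: 6.7
eef_pos: [0.4188, -0.2383, 0.1962]
eef_rot: [-2.194, -2.236, 0.0]
contact_force: [-1.0, 1.1, -0.0]
finger_gap: 0.854
grasp_force: 0.0
```

```bash
python3 - <<'E'
from h import *
to((.4145,-.2595,.014,1))
p=arm.camera_params("wrist");f=arm.grab_frame("wrist")
def box(c,t):
    P=R.from_euler("z",t,degrees=True).apply(np.array([(1,1,0),(1,-1,0),(-1,-1,0),(-1,1,0),(1,1,0)])*.028)+[*c,.06]
    cv2.polylines(f,[proj("wrist",P,p).astype(int)],False,(0,0,255),1)
box((.4145,-.2595),1);box((.398,-.371),17)
for c in((.586,-.2445),(.586,-.35),(.5057,-.2484),(.493,-.3525)):
    t=np.linspace(0,6.3,30);cv2.polylines(f,[proj("wrist",np.c_[c[0]+.027*np.cos(t),c[1]+.027*np.sin(t),0*t+.06],p).astype(int)],False,(0,255,0),1)
cv2.imwrite("pics/w2.png",f)
E
```

```text
tilt [-0.007  0.006] j6 -0.68
rz 0.001  d [-0.0211 -0.0046  0.1822]
```

View pics/w2.png

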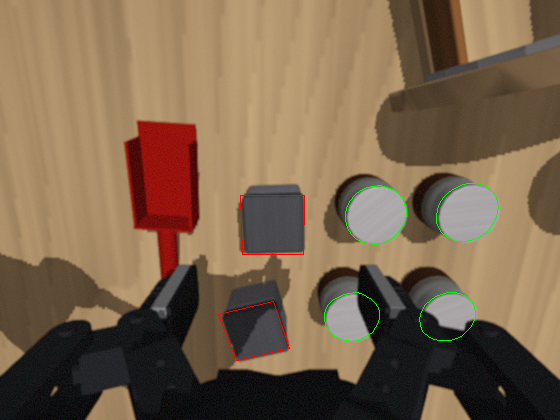

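The wrist view shows the overlays sitting on every lid and cap to within about 2 px, so I descend on tin1.

Converted, 0.035 m is 1.75, 0.03 m is 1.5.

nudge_tcp(plan=[[-1.05,-0.23,1,0,0,0],[0,0,1.75,0,0,0],[0,0,1.75,0,0,0],[0,0,1.75,0,0,0],[0,0,1.5,0,0,0],[0,0,1,0,0,0],[0,0,0.3,0,0,0],[0,0,0,0,0,0]])

```text
time_s: 7.55
eef_pos: [0.419, -0.2604, 0.0199]
eef_rot: [2.195, 2.247, 0.001]
contact_force: [0.3, 0.6, -0.6]
finger_gap: 0.846
grasp_force: 0.0
```

nudge_tcp(plan=[[0,0,0,0,0,0],[0,0,0,0,0,0],[0,0,0,0,0,0],[0,0,0,0,0,0],[0,0,0,0,0,0]], aperture=0.0)

```text
time_s: 8.05
eef_pos: [0.419, -0.2613, 0.0213]
eef_rot: [2.195, 2.243, 0.001]
contact_force: [0.2, 0.4, 7.0]
finger_gap: 0.644
grasp_force: 64.5
```

nudge_tcp(plan=[[0,0,-1,0,0,0],[0,0,-2,0,0,0],[0,0,-2,0,0,0],[0,0,-2,0,0,0],[0,0,-2,0,0,0],[0,0,-1,0,0,0],[0,0,0,0,0,0]])

```text
time_s: 8.75
eef_pos: [0.4195, -0.262, 0.2233]
eef_rot: [2.191, 2.239, 0.002]
contact_force: [0.8, -0.2, -2.4]
finger_gap: 0.646
grasp_force: 64.2
```

```bash
python3 - <<'E'
from h import *
S=l2w(LK,[(-.083,y,.0) for y in np.array([-2.5,-1.5,-.5,.5,1.5,2.5])*.07]);print(S.round(4))
s=S[5];to((s[0],s[1],.22,18.5),(s[0],s[1],.036,18.5))
E
```

```text
[[ 0.6147 -0.0532  0.    ]
 [ 0.5925  0.0132  0.    ]
 [ 0.5703  0.0796  0.    ]
 [ 0.5481  0.146   0.    ]
 [ 0.5259  0.2123  0.    ]
 [ 0.5037  0.2787  0.    ]]
tilt [ 0.007 -0.005] j6 -0.72
rz -0.301  d [0.486  0.2514 0.0033]
rz 0.000  d [0.    0.    0.184]
```

Converted, 0.021 m is 1.05, 0.04 m is 2, -0.151 rad is -0.604.

nudge_tcp(plan=[[0,0,0,0,0,-0.6],[0,0,0,0,0,-0.604],[2,1.05,0,0,0,0],[2,1.05,0,0,0,0],[2,1.05,0,0,0,0],[2,1.05,0,0,0,0],[2,1.05,0,0,0,0],[2,1.05,0,0,0,0],[2,1.05,0,0,0,0],[2,1.05,0,0,0,0],[2,1.05,0,0,0,0],[2,1.05,0,0,0,0]])

```text
time_s: 9.95
eef_pos: [0.4893, 0.187, 0.2178]
eef_rot: [-1.835, -2.548, 0.003]
contact_force: [0.7, -0.2, -1.0]
finger_gap: 0.646
grasp_force: 64.3
```

nudge_tcp(plan=[[2,1.05,0,0,0,0],[2,1,0,0,0,0],[0,0,0,0,0,0],[0,0,0,0,0,0]])

```text
time_s: 10.35
eef_pos: [0.5028, 0.2746, 0.2174]
eef_rot: [-1.833, -2.549, 0.005]
contact_force: [0.4, 0.1, -2.6]
finger_gap: 0.65
grasp_force: 64.6
```

```bash
python3 - <<'E'
from h import *
s=l2w(LK,(-.083,.175,0))[0];to((s[0],s[1],.041,18.5))
p=arm.camera_params("wrist");f=arm.grab_frame("wrist")
for P in([(-.16,-.23,.063),(-.16,.23,.063)],[(0,-.23,.19),(0,.23,.19)],[(0,.23,.018),(-.16,.23,.018)],[(-.168,-.23,.063),(-.168,.23,.063)]):
    P=l2w(LK,P); P=P[0]+np.linspace(.5,1,20)[:,None]*(P[1]-P[0])
    cv2.polylines(f,[proj("wrist",P,p).astype(int)],False,(0,0,255),1)
cv2.imwrite("pics/w3.png",f)
E
```

```text
tilt [-0.003 -0.002] j6 0.05
rz 0.001  d [0.0036 0.0021 0.1764]
```

View pics/w3.png

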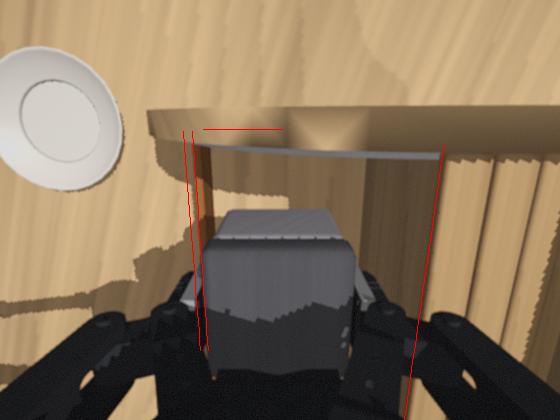

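The wrist view puts the tin over the bay, with the lip's inner face at u≈197–212. That makes the locker about 3 mm further back than fitted, so I'll correct for that and lower the tin.

```bash
sed -i 's/^LK=.*/LK=np.array([.6407,.1401,.3229])/' h.py
```

nudge_tcp(plan=[[0.18,0.25,1.5,0,0,0],[0,0,2,0,0,0],[0,0,2,0,0,0],[0,0,1.5,0,0,0],[0,0,1,0,0,0],[0,0,0.5,0,0,0],[0,0,0.25,0,0,0],[0,0,0,0,0,0],[0,0,0,0,0,0]])

```text
time_s: 11.3
eef_pos: [0.5085, 0.2792, 0.0458]
eef_rot: [1.836, 2.547, 0.003]
contact_force: [-0.0, 0.0, -1.6]
finger_gap: 0.646
grasp_force: 64.6
```

nudge_tcp(plan=[[0,0,0.05,0,0,0],[0,0,0,0,0,0]])

```text
time_s: 11.5
eef_pos: [0.508, 0.2794, 0.0445]
eef_rot: [1.836, 2.548, 0.002]
contact_force: [-0.3, 0.0, -1.5]
finger_gap: 0.651
grasp_force: 64.6
```

Converted, 0.003 m is 0.15, 0.002 m is 0.1.

nudge_tcp(plan=[[0,0,0.15,0,0,0],[0,0,0.1,0,0,0],[0,0,0,0,0,0]])

```text
time_s: 11.8
eef_pos: [0.5077, 0.2794, 0.0393]
eef_rot: [1.836, 2.549, 0.001]
contact_force: [-1.1, -0.7, 3.1]
finger_gap: 0.649
grasp_force: 64.8
```

nudge_tcp(plan=[[0,0,0,0,0,0],[0,0,0,0,0,0],[0,0,0,0,0,0]], aperture=0.9)

```text
time_s: 12.1
eef_pos: [0.5076, 0.2792, 0.0386]
eef_rot: [1.837, 2.549, 0.0]
contact_force: [-0.6, 0.6, 0.1]
finger_gap: 0.903
grasp_force: 0.0
```

nudge_tcp(plan=[[0,0,-1.5,0,0,0],[0,0,-2,0,0,0],[0,0,-2,0,0,0],[0,0,-2,0,0,0],[0,0,-1,0,0,0],[0,0,0,0,0,0]])

```text
time_s: 12.7
eef_pos: [0.5096, 0.2801, 0.2124]
eef_rot: [1.834, 2.545, 0.011]
contact_force: [0.3, 0.3, 0.6]
finger_gap: 0.901
grasp_force: 0.0
```

```bash
python3 - <<'E'
from h import *
p=arm.camera_params("wrist");f=arm.grab_frame("wrist");cv2.imwrite("pics/w4.png",f)
to((.398,-.371,.19,17),(.398,-.371,.014,17))
E
```

```text
tilt [0.003 0.001] j6 0.06
rz 0.025  d [-0.5898 -0.2956  0.02  ]
rz 0.000  d [0.    0.    0.176]
```

View pics/w4.png

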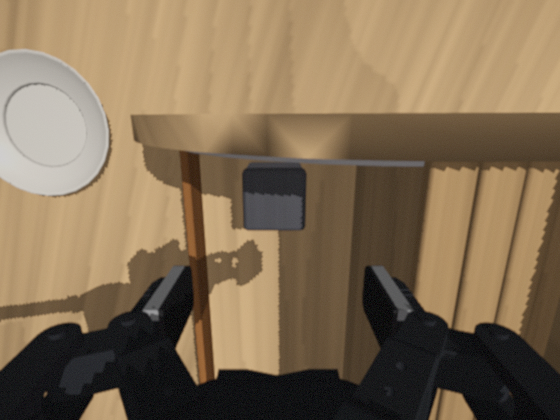

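The wrist view shows tin1 upright behind the lip at (274,198) and let go. Next is tin2.

```bash
cat >> h.py <<'E'
def circ():
    p=arm.camera_params("wrist");f=arm.grab_frame("wrist");g=cv2.medianBlur(cv2.cvtColor(f,cv2.COLOR_BGR2GRAY),3)
    c=cv2.HoughCircles(g,cv2.HOUGH_GRADIENT_ALT,1.5,20,param1=150,param2=.7,minRadius=18,maxRadius=50)
    for u,v,r in ([] if c is None else c[0]):
        w=plane("wrist",(u,v),.06,p)[0]; w2=plane("wrist",(u+r,v),.06,p)[0]; print("circle",w[:2].round(4),"r",round(float(np.linalg.norm(w-w2)),4))
def dark():
    p=arm.camera_params("wrist");f=arm.grab_frame("wrist");h=cv2.cvtColor(f,cv2.COLOR_BGR2HSV)
    m=((h[...,2]<105)&(h[...,1]<70)).astype(np.uint8)
    for c in cv2.findContours(m,0,2)[0]:
        if 1500<cv2.contourArea(c)<8000:
            w=plane("wrist",cv2.boxPoints(cv2.minAreaRect(c)),.06,p)[:,:2];print("dark",w.mean(0).round(4),np.linalg.norm(np.diff(w,axis=0),axis=1).round(3))
E
```

nudge_tcp(plan=[[-1.965,-0.985,0,0,0,0.098],[-1.965,-0.985,0,0,0,0],[-1.965,-0.985,0,0,0,0],[-1.965,-0.985,0,0,0,0],[-1.965,-0.985,0,0,0,0],[-1.965,-0.985,0,0,0,0],[-1.965,-0.985,0,0,0,0],[-1.965,-0.985,0,0,0,0],[-1.965,-0.985,0,0,0,0],[-1.965,-0.985,0,0,0,0],[-1.965,-0.985,0,0,0,0],[-1.965,-0.985,0,0,0,0]])

```text
time_s: 13.95
eef_pos: [0.4193, -0.2421, 0.2066]
eef_rot: [-1.866, -2.523, -0.001]
contact_force: [0.5, -0.7, 0.3]
finger_gap: 0.896
grasp_force: 0.0
```

nudge_tcp(plan=[[-1.965,-0.985,0,0,0,0],[-1.965,-0.985,0,0,0,0],[-1.965,-0.985,0.5,0,0,0],[0,0,0,0,0,0],[0,0,0,0,0,0]])

```text
time_s: 14.45
eef_pos: [0.3976, -0.3708, 0.1961]
eef_rot: [-1.867, -2.52, -0.003]
contact_force: [0.7, -0.1, 0.4]
finger_gap: 0.9
grasp_force: 0.0
```

```bash
python3 - <<'E'
from h import *
to((.398,-.371,.018,17)); circ(); dark()
E
```

```text
tilt [-0.003  0.005] j6 -1.17
rz -0.001  d [-0.0003  0.0003  0.1781]
circle [ 0.5063 -0.2494] r 0.0281
circle [ 0.4788 -0.3463] r 0.0255
circle [ 0.5874 -0.3516] r 0.0256
dark [ 0.3971 -0.3706] [0.06  0.053 0.06 ]
dark [ 0.5592 -0.2507] [0.053 0.038 0.054]
```

Units first: shifts go in units of 20 mm and turns go in units of 0.25 rad. So 0.035 m is 1.75, 0.03 m is 1.5.

nudge_tcp(plan=[[0,0,1,0,0,0],[0,0,1.75,0,0,0],[0,0,1.75,0,0,0],[0,0,1.75,0,0,0],[0,0,1.5,0,0,0],[0,0,0.9,0,0,0],[0,0,0.2,0,0,0],[0,0,0,0,0,0]], aperture=0.79)

```text
time_s: 15.35
eef_pos: [0.3991, -0.3699, 0.0215]
eef_rot: [-1.865, -2.527, -0.001]
contact_force: [0.2, -0.5, -0.4]
finger_gap: 0.793
grasp_force: 0.0
```

nudge_tcp(plan=[[0,0,0,0,0,0],[0,0,0,0,0,0],[0,0,0,0,0,0],[0,0,0,0,0,0],[0,0,0,0,0,0]], aperture=0.0)

```text
time_s: 15.85
eef_pos: [0.3998, -0.3718, 0.023]
eef_rot: [1.866, 2.524, -0.0]
contact_force: [0.7, 1.2, 6.7]
finger_gap: 0.642
grasp_force: 64.5
```

nudge_tcp(plan=[[0,0,-1,0,0,0],[0,0,-2,0,0,0],[0,0,-2,0,0,0],[0,0,-2,0,0,0],[0,0,-2,0,0,0],[0,0,-1,0,0,0],[0,0,0,0,0,0]])

```text
time_s: 16.55
eef_pos: [0.4001, -0.3727, 0.2252]
eef_rot: [1.863, 2.52, -0.003]
contact_force: [1.2, -0.5, -2.3]
finger_gap: 0.647
grasp_force: 63.8
```

```bash
python3 - <<'E'
from h import *
S=l2w(LK,[(-.083,y,.0) for y in np.array([-2.5,-1.5,-.5,.5,1.5,2.5])*.07]);print(S.round(4))
s=S[4];to((s[0],s[1],.22,18.5),(s[0],s[1],.036,18.5))
E
```

```text
[[ 0.6175 -0.0522  0.    ]
 [ 0.5953  0.0142  0.    ]
 [ 0.5731  0.0806  0.    ]
 [ 0.5509  0.147   0.    ]
 [ 0.5287  0.2133  0.    ]
 [ 0.5065  0.2797  0.    ]]
tilt [ 0.005 -0.006] j6 -1.17
rz -0.025  d [0.515  0.3079 0.0052]
rz 0.000  d [0.    0.    0.184]
```

Converted, 0.0396 m is 1.98, 0.0237 m is 1.185, -0.025 rad is -0.1.

nudge_tcp(plan=[[0,0,0,0,0,-0.1],[1.98,1.185,0,0,0,0],[1.98,1.185,0,0,0,0],[1.98,1.185,0,0,0,0],[1.98,1.185,0,0,0,0],[1.98,1.185,0,0,0,0],[1.98,1.185,0,0,0,0],[1.98,1.185,0,0,0,0],[1.98,1.185,0,0,0,0],[1.98,1.185,0,0,0,0],[1.98,1.185,0,0,0,0],[1.98,1.185,0,0,0,0]])

```text
time_s: 17.75
eef_pos: [0.5067, 0.1263, 0.219]
eef_rot: [-1.833, -2.548, 0.005]
contact_force: [0.8, -1.4, -1.2]
finger_gap: 0.644
grasp_force: 64.0
```

nudge_tcp(plan=[[1.98,1.185,0,0,0,0],[1.98,1.185,0,0,0,0],[0,0,0,0,0,0],[0,0,0,0,0,0]])

```text
time_s: 18.15
eef_pos: [0.5265, 0.2152, 0.2188]
eef_rot: [-1.83, -2.55, 0.007]
contact_force: [-0.0, -0.1, -1.2]
finger_gap: 0.652
grasp_force: 64.3
```

```bash
python3 - <<'E'
from h import *
s=l2w(LK,(-.083,.105,0))[0];to((s[0],s[1],.041,18.5))
E
```

```text
tilt [-0.005 -0.002] j6 -0.06
rz 0.003  d [-0.0024  0.0014  0.1778]
```

nudge_tcp(plan=[[-0.12,0.07,1.5,0,0,0],[0,0,2,0,0,0],[0,0,2,0,0,0],[0,0,1.5,0,0,0],[0,0,1,0,0,0],[0,0,0.55,0,0,0],[0,0,0.2,0,0,0],[0,0,0.15,0,0,0],[0,0,0,0,0,0],[0,0,0,0,0,0]])

```text
time_s: 19.15
eef_pos: [0.5308, 0.213, 0.0447]
eef_rot: [1.835, 2.548, 0.003]
contact_force: [0.0, 0.5, -2.1]
finger_gap: 0.647
grasp_force: 64.2
```

nudge_tcp(plan=[[0,0,0.1,0,0,0],[0,0,0.125,0,0,0],[0,0,0,0,0,0]])

```text
time_s: 19.45
eef_pos: [0.5307, 0.2132, 0.041]
eef_rot: [1.835, 2.548, 0.003]
contact_force: [-1.7, -0.7, 9.4]
finger_gap: 0.649
grasp_force: 65.0
```

nudge_tcp(plan=[[0,0,0,0,0,0],[0,0,0,0,0,0],[0,0,0,0,0,0]], aperture=0.9)

```text
time_s: 19.75
eef_pos: [0.53, 0.2129, 0.0391]
eef_rot: [1.836, 2.549, 0.0]
contact_force: [-0.0, 0.2, -0.4]
finger_gap: 0.902
grasp_force: 0.0
```

nudge_tcp(plan=[[0,0,-1.5,0,0,0],[0,0,-2,0,0,0],[0,0,-2,0,0,0],[0,0,-2,0,0,0],[0,0,-1,0,0,0],[0,0,0,0,0,0]])

```text
time_s: 20.35
eef_pos: [0.5321, 0.2135, 0.2127]
eef_rot: [1.833, 2.545, 0.009]
contact_force: [0.9, 0.3, -0.4]
finger_gap: 0.897
grasp_force: 0.0
```

```bash
python3 - <<'E'
from h import *
to((.485,-.349,.19,40),(.485,-.349,.014,40))
E
```

```text
tilt [0.007 0.002] j6 -0.06
rz -0.376  d [-0.4006 -0.3976  0.0227]
rz 0.000  d [0.    0.    0.176]
```

Converted, -0.0286 m is -1.43, -0.0284 m is -1.42, -0.125 rad is -0.5.

nudge_tcp(plan=[[0,0,0,0,0,-0.5],[0,0,0,0,0,-0.5],[0,0,0,0,0,-0.504],[-1.43,-1.42,0,0,0,0],[-1.43,-1.42,0,0,0,0],[-1.43,-1.42,0,0,0,0],[-1.43,-1.42,0,0,0,0],[-1.43,-1.42,0,0,0,0],[-1.43,-1.42,0,0,0,0],[-1.43,-1.42,0,0,0,0],[-1.43,-1.42,0,0,0,0],[-1.43,-1.42,0,0,0,0]])

```text
time_s: 21.55
eef_pos: [0.4986, -0.1498, 0.2074]
eef_rot: [-1.326, -2.845, -0.0]
contact_force: [1.6, -0.9, -1.3]
finger_gap: 0.9
grasp_force: 0.0
```

nudge_tcp(plan=[[-1.43,-1.42,0,0,0,0],[-1.43,-1.42,0,0,0,0],[-1.43,-1.42,0,0,0,0],[-1.43,-1.42,0.5,0,0,0],[-1.43,-1.42,0.5,0,0,0],[0,0,0,0,0,0],[0,0,0,0,0,0]])

```text
time_s: 22.25
eef_pos: [0.4819, -0.3494, 0.1868]
eef_rot: [-1.328, -2.842, -0.003]
contact_force: [-0.1, -0.1, -0.4]
finger_gap: 0.898
grasp_force: 0.0
```

```bash
python3 - <<'E'
from h import *
circ(); to((.485,-.349,.014,40)); f=arm.grab_frame("wrist");cv2.imwrite("pics/w5.png",f)
E
```

```text
circle [ 0.5076 -0.2468] r 0.0278
circle [ 0.5886 -0.246 ] r 0.0261
circle [ 0.5634 -0.3437] r 0.0236
circle [ 0.4946 -0.3555] r 0.0261
circle [ 0.6753 -0.2503] r 0.0352
circle [ 0.549  -0.2757] r 0.0202
tilt [-0.002  0.003] j6 -1.44
rz -0.000  d [-0.002   0.0018  0.1735]
```

View pics/w5.png

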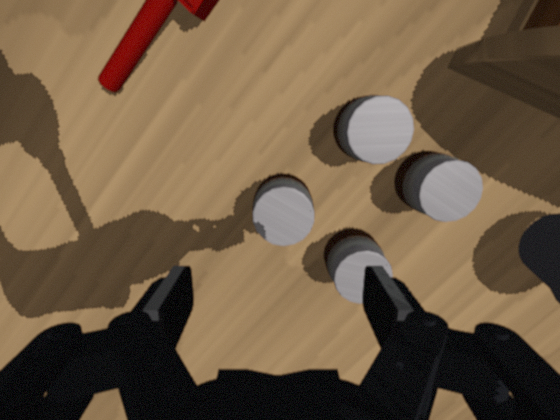

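The wrist view shows jar D unoccluded at (284,212), i.e. (0.494, -0.354), so it hasn't moved.

```bash
python3 - <<'E'
from h import *
to((.494,-.354,.014,40))
E
```

```text
tilt [-0.001  0.002] j6 -1.44
rz 0.001  d [-0.0117  0.0049  0.1742]
```

Converted, 0.035 m is 1.75, 0.03 m is 1.5.

nudge_tcp(plan=[[-0.585,0.245,1,0,0,0],[0,0,1.75,0,0,0],[0,0,1.75,0,0,0],[0,0,1.75,0,0,0],[0,0,1.5,0,0,0],[0,0,0.9,0,0,0],[0,0,0.1,0,0,0],[0,0,0,0,0,0]], aperture=0.92)

```text
time_s: 23.15
eef_pos: [0.4947, -0.3542, 0.0144]
eef_rot: [-1.325, -2.848, -0.0]
contact_force: [0.7, -0.8, 0.4]
finger_gap: 0.923
grasp_force: 0.0
```

nudge_tcp(plan=[[0,0,0,0,0,0],[0,0,0,0,0,0],[0,0,0,0,0,0],[0,0,0,0,0,0],[0,0,0,0,0,0]], aperture=0.0)

```text
time_s: 23.65
eef_pos: [0.4956, -0.356, 0.0163]
eef_rot: [1.325, 2.844, -0.001]
contact_force: [1.2, 1.7, 5.9]
finger_gap: 0.656
grasp_force: 64.5
```

nudge_tcp(plan=[[0,0,-1,0,0,0],[0,0,-2,0,0,0],[0,0,-2,0,0,0],[0,0,-2,0,0,0],[0,0,-2,0,0,0],[0,0,-1,0,0,0],[0,0,0,0,0,0]])

```text
time_s: 24.35
eef_pos: [0.4958, -0.3566, 0.2184]
eef_rot: [1.324, 2.84, -0.004]
contact_force: [0.9, 0.3, -2.0]
finger_gap: 0.659
grasp_force: 64.1
```

```bash
python3 - <<'E'
from h import *
s=l2w(LK,(-.083,.035,0))[0];to((s[0],s[1],.22,18.5),(s[0],s[1],.036,18.5))
E
```

```text
tilt [ 0.006 -0.006] j6 -1.44
rz 0.376  d [ 0.4601  0.212  -0.0016]
rz 0.000  d [0.    0.    0.184]
```

Converted, 0.0383 m is 1.915, 0.0177 m is 0.885, 0.126 rad is 0.504.

nudge_tcp(plan=[[0,0,0,0,0,0.5],[0,0,0,0,0,0.5],[0,0,0,0,0,0.504],[1.915,0.885,0,0,0,0],[1.915,0.885,0,0,0,0],[1.915,0.885,0,0,0,0],[1.915,0.885,0,0,0,0],[1.915,0.885,0,0,0,0],[1.915,0.885,0,0,0,0],[1.915,0.885,0,0,0,0],[1.915,0.885,0,0,0,0],[1.915,0.885,0,0,0,0]])

```text
time_s: 25.55
eef_pos: [0.5349, 0.0239, 0.2123]
eef_rot: [-1.835, -2.547, 0.002]
contact_force: [1.7, 0.3, -1.6]
finger_gap: 0.658
grasp_force: 64.0
```

nudge_tcp(plan=[[1.915,0.885,0,0,0,0],[1.915,0.885,0,0,0,0],[1.915,0.885,0,0,0,0],[0,0,0,0,0,0],[0,0,0,0,0,0]])

```text
time_s: 26.05
eef_pos: [0.5489, 0.1485, 0.2123]
eef_rot: [-1.832, -2.55, 0.004]
contact_force: [-0.1, -0.5, -1.8]
finger_gap: 0.661
grasp_force: 64.1
```

```bash
python3 - <<'E'
from h import *
s=l2w(LK,(-.083,.035,0))[0];to((s[0],s[1],.0343,18.5))
E
```

```text
tilt [-0.003 -0.001] j6 -0.18
rz 0.002  d [-0.0021  0.0014  0.178 ]
```

Converted, 0.04 m is 2, 0.03 m is 1.5.

nudge_tcp(plan=[[-0.105,0.07,1.5,0,0,0],[0,0,2,0,0,0],[0,0,2,0,0,0],[0,0,1.5,0,0,0],[0,0,1,0,0,0],[0,0,0.55,0,0,0],[0,0,0.2,0,0,0],[0,0,0.2,0,0,0],[0,0,0.125,0,0,0],[0,0,0,0,0,0],[0,0,0,0,0,0]])

```text
time_s: 27.15
eef_pos: [0.5528, 0.1461, 0.0343]
eef_rot: [1.834, 2.548, 0.002]
contact_force: [-2.1, -1.4, 6.6]
finger_gap: 0.659
grasp_force: 64.7
```

nudge_tcp(plan=[[0,0,0,0,0,0],[0,0,0,0,0,0],[0,0,0,0,0,0]], aperture=0.9)

```text
time_s: 27.45
eef_pos: [0.5523, 0.1466, 0.0327]
eef_rot: [1.836, 2.549, 0.001]
contact_force: [-0.5, -0.3, -0.7]
finger_gap: 0.902
grasp_force: 0.0
```

nudge_tcp(plan=[[0,0,-1.5,0,0,0],[0,0,-2,0,0,0],[0,0,-2,0,0,0],[0,0,-2,0,0,0],[0,0,-1,0,0,0],[0,0,0,0,0,0]])

```text
time_s: 28.05
eef_pos: [0.5543, 0.1469, 0.2063]
eef_rot: [1.832, 2.545, 0.009]
contact_force: [0.1, -1.5, 0.1]
finger_gap: 0.899
grasp_force: 0.0
```

```bash
python3 - <<'E'
from h import *
to((.5065,-.248,.19,45),(.5065,-.248,.014,45))
E
```

```text
tilt [0.008 0.001] j6 -0.19
rz -0.463  d [-0.2454 -0.3131  0.0163]
rz 0.000  d [0.    0.    0.176]
```

nudge_tcp(plan=[[0,0,0,0,0,-0.5],[0,0,0,0,0,-0.5],[0,0,0,0,0,-0.5],[0,0,0,0,0,-0.352],[-1.535,-1.955,0,0,0,0],[-1.535,-1.955,0,0,0,0],[-1.535,-1.955,0,0,0,0],[-1.535,-1.955,0,0,0,0],[-1.535,-1.955,0,0,0,0],[-1.535,-1.955,0,0,0,0],[-1.535,-1.955,0,0,0,0],[-1.535,-1.955,0.3,0,0,0]])

```text
time_s: 29.25
eef_pos: [0.504, -0.2501, 0.1956]
eef_rot: [-1.202, -2.902, -0.001]
contact_force: [0.7, 0.4, -0.4]
finger_gap: 0.905
grasp_force: 0.0
```

nudge_tcp(plan=[[0,0,0,0,0,0],[0,0,0,0,0,0]])

```text
time_s: 29.45
eef_pos: [0.5035, -0.2489, 0.1946]
eef_rot: [-1.205, -2.897, -0.002]
contact_force: [-0.4, -0.6, -0.4]
finger_gap: 0.898
grasp_force: 0.0
```

```bash
python3 - <<'E'
from h import *
circ(); to((.5065,-.248,.014,45))
E
```

```text
circle [ 0.5788 -0.3383] r 0.0293
circle [ 0.4976 -0.242 ] r 0.0245
circle [ 0.5441 -0.1737] r 0.0393
circle [ 0.5876 -0.2444] r 0.0251
circle [ 0.325  -0.2394] r 0.0207
tilt [-0.002  0.003] j6 -1.37
rz -0.001  d [-0.002   0.0017  0.1811]
```

```bash
cat >> h.py <<'E'
def caps():
    p=arm.camera_params("wrist");f=arm.grab_frame("wrist");h=cv2.cvtColor(f,cv2.COLOR_BGR2HSV)
    m=cv2.morphologyEx(((h[...,2]>135)&(h[...,1]<35)).astype(np.uint8),cv2.MORPH_OPEN,np.ones((5,5)))
    for c in cv2.findContours(m,0,2)[0]:
        if cv2.contourArea(c)>900:
            w=plane("wrist",c[:,0,:],.06,p)[:,:2]
            r=cv2.fitEllipse(w.astype(np.float32)*1000);print("cap",np.round(r[0],1),"axes",np.round(r[1],1))
E
python3 - <<'E'
from h import *
caps()
E
```

```text
cap [ 587.  -350.4] axes [51.  51.8]
cap [ 587.1 -245.5] axes [49.9 52.3]
cap [ 506.6 -247.6] axes [51.  51.9]
```

C is at (0.5066, -0.2476), as first measured; the caps fit as ~52 mm circles. I pick it.

nudge_tcp(plan=[[-0.1,0.085,1,0,0,0],[0,0,1.75,0,0,0],[0,0,1.75,0,0,0],[0,0,1.75,0,0,0],[0,0,1.5,0,0,0],[0,0,1,0,0,0],[0,0,0.25,0,0,0],[0,0,0,0,0,0]], aperture=0.92)

```text
time_s: 30.35
eef_pos: [0.5072, -0.247, 0.0162]
eef_rot: [-1.199, -2.902, -0.001]
contact_force: [0.4, 0.0, 1.2]
finger_gap: 0.916
grasp_force: 0.0
```

nudge_tcp(plan=[[0,0,0,0,0,0],[0,0,0,0,0,0],[0,0,0,0,0,0],[0,0,0,0,0,0],[0,0,0,0,0,0]], aperture=0.0)

```text
time_s: 30.85
eef_pos: [0.5086, -0.2491, 0.0186]
eef_rot: [1.201, 2.899, -0.0]
contact_force: [-0.1, 0.7, 5.8]
finger_gap: 0.659
grasp_force: 64.5
```

nudge_tcp(plan=[[0,0,-1,0,0,0],[0,0,-2,0,0,0],[0,0,-2,0,0,0],[0,0,-2,0,0,0],[0,0,-2,0,0,0],[0,0,-1,0,0,0],[0,0,0,0,0,0]])

```text
time_s: 31.55
eef_pos: [0.509, -0.2497, 0.2207]
eef_rot: [1.199, 2.895, -0.002]
contact_force: [0.0, -1.2, -1.1]
finger_gap: 0.661
grasp_force: 64.1
```

```bash
python3 - <<'E'
from h import *
s=l2w(LK,(-.083,-.035,0))[0];to((s[0],s[1],.22,18.5),(s[0],s[1],.036,18.5))
E
```

```text
tilt [ 0.007 -0.005] j6 -1.36
rz 0.463  d [0.2929 0.1656 0.0007]
rz 0.000  d [0.    0.    0.184]
```

Converted, 0.0366 m is 1.83, 0.0207 m is 1.035, 0.125 rad is 0.5.

nudge_tcp(plan=[[0,0,0,0,0,0.5],[0,0,0,0,0,0.5],[0,0,0,0,0,0.5],[0,0,0,0,0,0.352],[1.83,1.035,0,0,0,0],[1.83,1.035,0,0,0,0],[1.83,1.035,0,0,0,0],[1.83,1.035,0,0,0,0],[1.83,1.035,0,0,0,0],[1.83,1.035,0,0,0,0],[1.83,1.035,0,0,0,0],[1.83,1.035,0,0,0,0]])

```text
time_s: 32.75
eef_pos: [0.5704, 0.0833, 0.2147]
eef_rot: [-1.835, -2.547, 0.003]
contact_force: [0.5, 1.4, -0.9]
finger_gap: 0.654
grasp_force: 64.1
```

nudge_tcp(plan=[[0,0,0,0,0,0],[0,0,0,0,0,0]])

```text
time_s: 32.95
eef_pos: [0.5704, 0.0823, 0.2148]
eef_rot: [-1.832, -2.55, 0.004]
contact_force: [-0.6, -0.0, -1.5]
finger_gap: 0.661
grasp_force: 64.2
```

```bash
python3 - <<'E'
from h import *
s=l2w(LK,(-.083,-.035,0))[0];to((s[0],s[1],.0366,18.5))
E
```

```text
tilt [-0.003 -0.001] j6 -0.3
rz 0.002  d [-0.0025  0.002   0.1782]
```

nudge_tcp(plan=[[-0.125,0.1,1.5,0,0,0],[0,0,2,0,0,0],[0,0,2,0,0,0],[0,0,1.5,0,0,0],[0,0,1,0,0,0],[0,0,0.55,0,0,0],[0,0,0.2,0,0,0],[0,0,0.2,0,0,0],[0,0,0.125,0,0,0],[0,0,0,0,0,0],[0,0,0,0,0,0]])

```text
time_s: 34.05
eef_pos: [0.575, 0.0796, 0.0366]
eef_rot: [1.834, 2.548, 0.001]
contact_force: [-1.4, -2.3, 4.4]
finger_gap: 0.661
grasp_force: 64.5
```

nudge_tcp(plan=[[0,0,0,0,0,0],[0,0,0,0,0,0],[0,0,0,0,0,0]], aperture=0.9)

```text
time_s: 34.35
eef_pos: [0.5744, 0.0801, 0.0352]
eef_rot: [1.836, 2.549, 0.001]
contact_force: [-0.9, -0.3, -0.2]
finger_gap: 0.9
grasp_force: 0.0
```

nudge_tcp(plan=[[0,0,-1.5,0,0,0],[0,0,-2,0,0,0],[0,0,-2,0,0,0],[0,0,-2,0,0,0],[0,0,-2,0,0,0],[0,0,0,0,0,0]])

```text
time_s: 34.95
eef_pos: [0.5778, 0.0801, 0.2315]
eef_rot: [1.83, 2.541, 0.012]
contact_force: [-0.2, 0.3, 0.3]
finger_gap: 0.897
grasp_force: 0.0
```

```bash
python3 - <<'E'
from h import *
to((.587,-.245,.21,18.5),(.587,-.245,.014,18.5))
E
```

```text
tilt [0.013 0.001] j6 -0.3
rz -0.000  d [-0.3113 -0.0945  0.0215]
rz 0.000  d [0.    0.    0.196]
```

Converted, -0.0389 m is -1.945, 0.02 m is 1.

nudge_tcp(plan=[[-1.945,-0.59,0,0,0,0],[-1.945,-0.59,0,0,0,0],[-1.945,-0.59,0,0,0,0],[-1.945,-0.59,0,0,0,0],[-1.945,-0.59,0,0,0,0],[-1.945,-0.59,0,0,0,0],[-1.945,-0.59,0.5,0,0,0],[-1.945,-0.59,1,0,0,0],[0,0,0,0,0,0],[0,0,0,0,0,0]])

```text
time_s: 35.95
eef_pos: [0.5824, -0.2455, 0.1932]
eef_rot: [-1.836, -2.544, -0.001]
contact_force: [0.3, 0.4, 0.7]
finger_gap: 0.902
grasp_force: 0.0
```

```bash
python3 - <<'E'
from h import *
caps(); to((.587,-.245,.014,18.5))
E
```

```text
cap [ 589.8 -355.2] axes [39.2 51.6]
cap [ 588.  -245.1] axes [51.3 52.3]
tilt [-0.001  0.002] j6 -0.83
rz -0.001  d [-0.0016  0.0038  0.1801]
```

Converted, 0.035 m is 1.75, 0.03 m is 1.5.

nudge_tcp(plan=[[-0.08,0.21,1,0,0,0],[0,0,1.75,0,0,0],[0,0,1.75,0,0,0],[0,0,1.75,0,0,0],[0,0,1.5,0,0,0],[0,0,1,0,0,0],[0,0,0.2,0,0,0],[0,0,0,0,0,0]], aperture=0.92)

```text
time_s: 36.8
eef_pos: [0.5881, -0.2441, 0.0162]
eef_rot: [-1.834, -2.55, -0.0]
contact_force: [0.0, 0.1, -0.1]
finger_gap: 0.918
grasp_force: 0.0
```

nudge_tcp(plan=[[0,0,0,0,0,0],[0,0,0,0,0,0],[0,0,0,0,0,0],[0,0,0,0,0,0],[0,0,0,0,0,0]], aperture=0.0)

```text
time_s: 37.3
eef_pos: [0.5892, -0.2459, 0.0185]
eef_rot: [1.834, 2.546, 0.001]
contact_force: [-0.4, 1.2, 6.9]
finger_gap: 0.655
grasp_force: 64.6
```

nudge_tcp(plan=[[0,0,-1,0,0,0],[0,0,-2,0,0,0],[0,0,-2,0,0,0],[0,0,-2,0,0,0],[0,0,-2,0,0,0],[0,0,-2,0,0,0],[0,0,-0.5,0,0,0],[0,0,0,0,0,0]])

```text
time_s: 38.1
eef_pos: [0.5885, -0.2458, 0.2484]
eef_rot: [1.833, 2.545, 0.001]
contact_force: [-0.5, 0.5, -1.7]
finger_gap: 0.659
grasp_force: 64.2
```

```bash
python3 - <<'E'
from h import *
s=l2w(LK,(-.083,-.105,0))[0];to((s[0],s[1],.245,18.5),(s[0],s[1],.036,18.5))
E
```

```text
tilt [ 0.004 -0.002] j6 -0.83
rz -0.000  d [0.2443 0.0889 0.0034]
rz 0.000  d [0.    0.    0.209]
```

Converted, 0.035 m is 1.75, 0.0127 m is 0.635.

nudge_tcp(plan=[[1.75,0.635,0,0,0,0],[1.75,0.635,0,0,0,0],[1.75,0.635,0,0,0,0],[1.75,0.635,0,0,0,0],[1.75,0.635,0,0,0,0],[1.75,0.635,0,0,0,0],[1.75,0.635,0,0,0,0],[0,0,0,0,0,0],[0,0,0,0,0,0]])

```text
time_s: 39.0
eef_pos: [0.5932, 0.0159, 0.2437]
eef_rot: [-1.831, -2.548, 0.004]
contact_force: [0.5, -0.2, -2.2]
finger_gap: 0.654
grasp_force: 64.2
```

```bash
python3 - <<'E'
from h import *
s=l2w(LK,(-.083,-.105,0))[0];to((s[0],s[1],.0365,18.5))
E
```

```text
tilt [-0.004 -0.   ] j6 -0.41
rz 0.002  d [-0.0023  0.0015  0.2072]
```

nudge_tcp(plan=[[-0.115,0.075,1.5,0,0,0],[0,0,2,0,0,0],[0,0,2,0,0,0],[0,0,2,0,0,0],[0,0,1.25,0,0,0],[0,0,0.75,0,0,0],[0,0,0.5,0,0,0],[0,0,0.2,0,0,0],[0,0,0.2,0,0,0],[0,0,0.125,0,0,0],[0,0,0,0,0,0],[0,0,0,0,0,0]])

```text
time_s: 40.2
eef_pos: [0.5973, 0.0134, 0.0365]
eef_rot: [1.835, 2.548, 0.001]
contact_force: [-0.4, 0.1, 0.9]
finger_gap: 0.661
grasp_force: 64.3
```

Converted, 0.0005 m is 0.025.

nudge_tcp(plan=[[0,0,0.025,0,0,0],[0,0,0,0,0,0],[0,0,0,0,0,0],[0,0,0,0,0,0]], aperture=0.9)

```text
time_s: 40.6
eef_pos: [0.5967, 0.0135, 0.0352]
eef_rot: [1.836, 2.549, 0.0]
contact_force: [0.4, -0.0, -0.5]
finger_gap: 0.903
grasp_force: 0.0
```

nudge_tcp(plan=[[0,0,-1.5,0,0,0],[0,0,-2,0,0,0],[0,0,-2,0,0,0],[0,0,-2,0,0,0],[0,0,-2,0,0,0],[0,0,-0.75,0,0,0],[0,0,0,0,0,0]])

```text
time_s: 41.3
eef_pos: [0.5982, 0.0134, 0.2434]
eef_rot: [1.832, 2.545, 0.006]
contact_force: [0.4, 0.1, -1.1]
finger_gap: 0.901
grasp_force: 0.0
```

```bash
python3 - <<'E'
from h import *
to((.587,-.350,.22,18.5),(.587,-.350,.014,18.5))
E
```

```text
tilt [ 0.007 -0.001] j6 -0.42
rz -0.000  d [-0.341  -0.1259  0.0234]
rz 0.000  d [0.    0.    0.206]
```

Converted, -0.0379 m is -1.895, 0.025 m is 1.25.

nudge_tcp(plan=[[-1.895,-0.7,0,0,0,0],[-1.895,-0.7,0,0,0,0],[-1.895,-0.7,0,0,0,0],[-1.895,-0.7,0,0,0,0],[-1.895,-0.7,0,0,0,0],[-1.895,-0.7,0,0,0,0],[-1.895,-0.7,0,0,0,0],[-1.895,-0.7,1,0,0,0],[-1.895,-0.7,1.25,0,0,0],[0,0,0,0,0,0],[0,0,0,0,0,0]])

```text
time_s: 42.4
eef_pos: [0.5838, -0.3499, 0.1919]
eef_rot: [-1.835, -2.543, -0.001]
contact_force: [-0.3, 0.7, -0.7]
finger_gap: 0.9
grasp_force: 0.0
```

```bash
python3 - <<'E'
from h import *
caps(); to((.587,-.350,.014,18.5))
E
```

```text
cap [ 587.9 -350.7] axes [50.6 51.3]
tilt [-0.002  0.003] j6 -0.96
rz -0.001  d [-0.0015  0.002   0.1794]
```

Converted, 0.035 m is 1.75, 0.03 m is 1.5.

nudge_tcp(plan=[[-0.075,0.15,1,0,0,0],[0,0,1.75,0,0,0],[0,0,1.75,0,0,0],[0,0,1.75,0,0,0],[0,0,1.5,0,0,0],[0,0,0.95,0,0,0],[0,0,0.2,0,0,0],[0,0,0,0,0,0]], aperture=0.92)

```text
time_s: 43.25
eef_pos: [0.589, -0.3492, 0.0174]
eef_rot: [-1.834, -2.55, -0.0]
contact_force: [0.3, -0.9, 0.3]
finger_gap: 0.919
grasp_force: 0.0
```

nudge_tcp(plan=[[0,0,0,0,0,0],[0,0,0,0,0,0],[0,0,0,0,0,0],[0,0,0,0,0,0],[0,0,0,0,0,0]], aperture=0.0)

```text
time_s: 43.75
eef_pos: [0.5899, -0.3512, 0.0197]
eef_rot: [1.833, 2.546, 0.001]
contact_force: [-0.4, 0.7, 6.5]
finger_gap: 0.657
grasp_force: 64.6
```

nudge_tcp(plan=[[0,0,-1,0,0,0],[0,0,-2,0,0,0],[0,0,-2,0,0,0],[0,0,-2,0,0,0],[0,0,-2,0,0,0],[0,0,-2,0,0,0],[0,0,-1.5,0,0,0],[0,0,0,0,0,0]])

```text
time_s: 44.55
eef_pos: [0.5904, -0.3518, 0.2736]
eef_rot: [1.829, 2.54, 0.0]
contact_force: [0.9, -0.4, -1.4]
finger_gap: 0.654
grasp_force: 64.1
```

```bash
python3 - <<'E'
from h import *
s=l2w(LK,(-.083,-.175,0))[0];to((s[0],s[1],.265,18.5),(s[0],s[1],.036,18.5))
E
```

```text
tilt [ 0.009 -0.007] j6 -0.96
rz -0.000  d [0.2755 0.1207 0.0086]
rz 0.000  d [0.    0.    0.229]
```

nudge_tcp(plan=[[1.72,0.755,0,0,0,0],[1.72,0.755,0,0,0,0],[1.72,0.755,0,0,0,0],[1.72,0.755,0,0,0,0],[1.72,0.755,0,0,0,0],[1.72,0.755,0,0,0,0],[1.72,0.755,0,0,0,0],[1.72,0.755,0,0,0,0],[0,0,0,0,0,0],[0,0,0,0,0,0]])

```text
time_s: 45.55
eef_pos: [0.6152, -0.0503, 0.2659]
eef_rot: [-1.833, -2.55, 0.002]
contact_force: [0.5, -1.0, -1.4]
finger_gap: 0.653
grasp_force: 64.1
```

```bash
python3 - <<'E'
from h import *
s=l2w(LK,(-.083,-.175,0))[0];to((s[0],s[1],.0377,18.5))
cv2.imwrite("pics/w6.png",arm.grab_frame("wrist"))
E
```

```text
tilt [-0.002 -0.   ] j6 -0.52
rz 0.002  d [-0.0025  0.0016  0.2282]
```

View pics/w6.png

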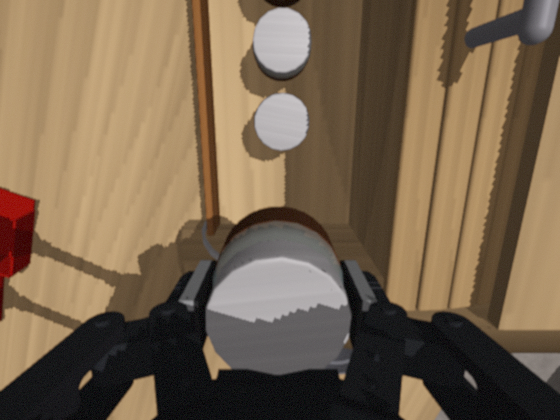

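The wrist view shows the placed jars in line behind the lip at (282,43) and (282,122), with slot six free beneath the held jar.

Converted, 0.03 m is 1.5, 0.02 m is 1.

nudge_tcp(plan=[[-0.075,0.08,1.5,0,0,0],[0,0,1.5,0,0,0],[0,0,1.5,0,0,0],[0,0,1.5,0,0,0],[0,0,1.5,0,0,0],[0,0,1.5,0,0,0],[0,0,1,0,0,0],[0,0,0.7,0,0,0],[0,0,0.35,0,0,0],[0,0,0,0,0,0]])

```text
time_s: 46.6
eef_pos: [0.6175, -0.0527, 0.0454]
eef_rot: [-1.836, -2.547, 0.001]
contact_force: [-0.8, 0.2, -1.1]
finger_gap: 0.653
grasp_force: 64.2
```

nudge_tcp(plan=[[0,0,0.2,0,0,0],[0,0,0.175,0,0,0],[0,0,0,0,0,0],[0,0,0,0,0,0]])

```text
time_s: 47.0
eef_pos: [0.6181, -0.052, 0.0391]
eef_rot: [1.835, 2.549, 0.001]
contact_force: [-0.1, 0.2, -1.8]
finger_gap: 0.659
grasp_force: 64.2
```

Converted, 0.002 m is 0.1.

nudge_tcp(plan=[[0,0,0.1,0,0,0],[0,0,0,0,0,0],[0,0,0,0,0,0]])

```text
time_s: 47.3
eef_pos: [0.6184, -0.052, 0.0377]
eef_rot: [1.835, 2.548, 0.001]
contact_force: [0.1, 1.5, 5.8]
finger_gap: 0.651
grasp_force: 64.7
```

nudge_tcp(plan=[[0,0,0,0,0,0],[0,0,0,0,0,0],[0,0,0,0,0,0]], aperture=0.9)

```text
time_s: 47.6
eef_pos: [0.6178, -0.0521, 0.0364]
eef_rot: [-1.836, -2.549, 0.0]
contact_force: [0.7, -0.3, -0.5]
finger_gap: 0.899
grasp_force: 0.0
```

nudge_tcp(plan=[[0,0,-1.5,0,0,0],[0,0,-2,0,0,0],[0,0,-2,0,0,0],[0,0,-2,0,0,0],[0,0,-2,0,0,0],[0,0,-2,0,0,0],[0,0,-2,0,0,0],[0,0,-0.5,0,0,0],[0,0,0,0,0,0],[0,0,0,0,0,0],[0,0,0,0,0,0]])

```text
time_s: 48.7
eef_pos: [0.6169, -0.0519, 0.3142]
eef_rot: [-1.834, -2.546, 0.003]
contact_force: [1.1, -0.3, -0.3]
finger_gap: 0.899
grasp_force: 0.0
```

```bash
python3 - <<'E'
from h import *
cv2.imwrite("pics/s3.png",np.vstack([arm.grab_frame("scene")[:300],arm.grab_frame("side")[:300]]))
h=l2w(LK,handle(1.45))[0];print(h);to((*h[:2],.34,18.5),(*h[:2],.243,18.5))
E
```

```text
[0.65991347 0.14652904 0.25410589]
tilt [-0.004  0.001] j6 -0.52
rz -0.000  d [ 0.1747  0.1035 -0.0254]
rz 0.000  d [0.    0.    0.097]
```

View pics/s3.png

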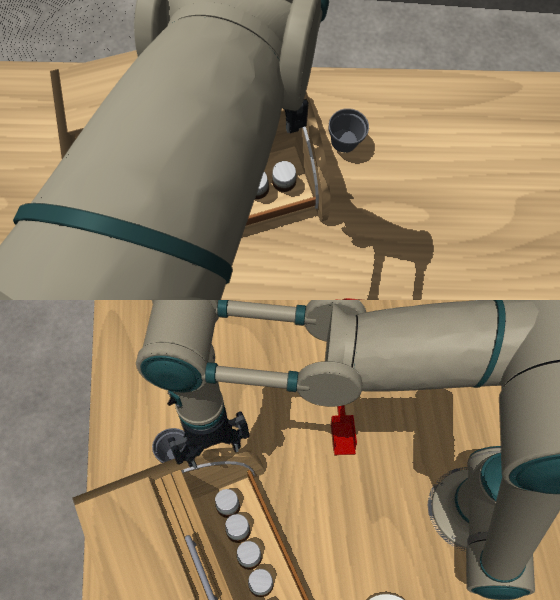

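The composite shows four jars standing upright in a row behind the lip, the cover still up, and the pot and scoop untouched. Now the handle: a deeper grip this time.

Converted, 0.035 m is 1.75, 0.0207 m is 1.035.

nudge_tcp(plan=[[1.75,1.035,-0.25,0,0,0],[1.75,1.035,-0.25,0,0,0],[1.75,1.035,-0.25,0,0,0],[1.75,1.035,-0.25,0,0,0],[1.75,1.035,-0.25,0,0,0],[0,0,0,0,0,0],[0,0,0,0,0,0]], aperture=0.4)

```text
time_s: 49.5
eef_pos: [0.6603, 0.1475, 0.3402]
eef_rot: [-1.833, -2.55, 0.003]
contact_force: [0.4, -0.6, 0.4]
finger_gap: 0.4
grasp_force: 0.0
```

```bash
python3 - <<'E'
from h import *
p=arm.camera_params("wrist");f=arm.grab_frame("wrist")
for q in(1.35,1.4,1.45):
    u=proj("wrist",l2w(LK,[handle(q,y) for y in(-.065,.065)]),p);cv2.line(f,*[tuple(map(int,x)) for x in u],(0,0,255),1)
h=l2w(LK,handle(1.45))[0];to((*h[:2],.232,18.5));cv2.imwrite("pics/w7.png",f)
E
```

```text
tilt [-0.002 -0.001] j6 -0.21
rz -0.000  d [ 0.0002 -0.0003  0.1084]
```

View pics/w7.png

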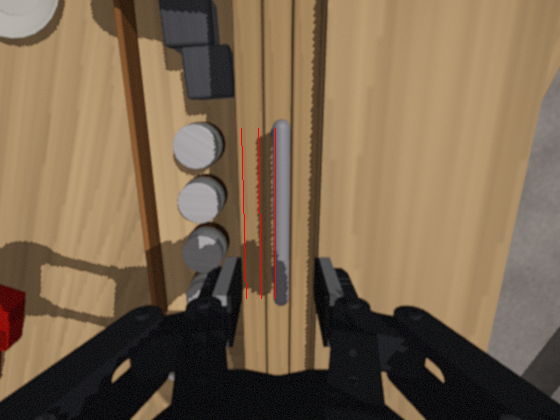

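The wrist view shows all six in the row. The bar is at u≈282, i.e. q≈1.45, 4 mm further in +y of the tool, so I shift, descend and grip.

nudge_tcp(plan=[[0,0.2,1,0,0,0],[0,0,1.5,0,0,0],[0,0,1.5,0,0,0],[0,0,1,0,0,0],[0,0,0.3,0,0,0],[0,0,0,0,0,0]])

```text
time_s: 50.15
eef_pos: [0.6638, 0.1465, 0.2347]
eef_rot: [-1.837, -2.546, 0.003]
contact_force: [0.6, 0.4, 0.1]
finger_gap: 0.395
grasp_force: 0.0
```

nudge_tcp(plan=[[0,0,0,0,0,0],[0,0,0,0,0,0],[0,0,0,0,0,0],[0,0,0,0,0,0]], aperture=0.0)

```text
time_s: 50.55
eef_pos: [0.6628, 0.1466, 0.2374]
eef_rot: [-1.836, -2.549, 0.005]
contact_force: [-4.6, -2.2, 1.0]
finger_gap: 0.116
grasp_force: 58.4
```

```bash
python3 - <<'E'
import numpy as np
a=1.659-np.arange(0,17)*.0906; print(np.round(np.c_[np.diff(-.23*np.cos(a)),-np.diff(.23*np.sin(a))],4).tolist())
E
```

```text
[[-0.0208, -0.0009], [-0.0208, 0.001], [-0.0206, 0.0029], [-0.0203, 0.0047], [-0.0198, 0.0065], [-0.0191, 0.0083], [-0.0183, 0.01], [-0.0173, 0.0116], [-0.0162, 0.0131], [-0.0149, 0.0145], [-0.0135, 0.0158], [-0.0121, 0.017], [-0.0105, 0.018], [-0.0088, 0.0189], [-0.0071, 0.0196], [-0.0052, 0.0202]]
```

Converted, -0.0208 m is -1.04, -0.0206 m is -1.03.

nudge_tcp(plan=[[0,-1.04,-0.045,0,0,0],[0,-1.04,0.05,0,0,0],[0,-1.03,0.145,0,0,0],[0,-1.015,0.235,0,0,0],[0,-0.99,0.325,0,0,0],[0,0,0,0,0,0]])

```text
time_s: 51.15
eef_pos: [0.5683, 0.1147, 0.2248]
eef_rot: [1.832, 2.544, 0.006]
contact_force: [-1.8, -3.5, 7.5]
finger_gap: 0.114
grasp_force: 62.6
```

```bash
python3 - <<'E'
from h import *
print(l2w(LK,[handle(1.45-.453)]))
E
```

```text
[[0.56288607 0.1140626  0.23986518]]
```

Good hold (bar about 16 mm above the TCP, forces low). I continue the arc.

Converted, -0.0191 m is -0.955, -0.0183 m is -0.915.

nudge_tcp(plan=[[0,-0.955,0.415,0,0,0],[0,-0.915,0.5,0,0,0],[0,-0.865,0.58,0,0,0],[0,-0.81,0.655,0,0,0],[0,-0.745,0.725,0,0,0],[0,0,0,0,0,0]])

```text
time_s: 51.75
eef_pos: [0.4843, 0.0866, 0.1642]
eef_rot: [1.835, 2.549, -0.006]
contact_force: [-3.2, -5.2, -0.5]
finger_gap: 0.114
grasp_force: 64.9
```

```bash
python3 - <<'E'
from h import *
print(l2w(LK,[handle(1.45-.906)]))
E
```

```text
[[0.48155559 0.08684853 0.18228107]]
```

Converted, 0.018 m is 0.9, 0.017 m is 0.85.

nudge_tcp(plan=[[0,-0.675,0.79,0,0,0],[0,-0.605,0.85,0,0,0],[0,-0.525,0.9,0,0,0],[0,0,0,0,0,0]])

```text
time_s: 52.15
eef_pos: [0.4503, 0.0752, 0.1123]
eef_rot: [-1.835, -2.55, 0.007]
contact_force: [-1.3, -5.8, -2.9]
finger_gap: 0.111
grasp_force: 66.6
```

nudge_tcp(plan=[[0,-0.44,0.945,0,0,0],[0,-0.355,0.98,0,0,0],[0,-0.26,1.01,0,0,0],[0,0,0,0,0,0]])

```text
time_s: 52.55
eef_pos: [0.4302, 0.0686, 0.0534]
eef_rot: [-1.833, -2.549, 0.008]
contact_force: [-1.0, -7.0, -5.9]
finger_gap: 0.115
grasp_force: 67.4
```

nudge_tcp(plan=[[0,0,0.15,0,0,0],[0,0,0.15,0,0,0],[0,0,0,0,0,0]])

```text
time_s: 52.85
eef_pos: [0.4302, 0.0686, 0.0526]
eef_rot: [-1.833, -2.55, 0.008]
contact_force: [-13.7, -7.5, 44.0]
finger_gap: 0.114
grasp_force: 72.7
```

```bash
python3 - <<'E'
from h import *
print(l2w(LK,[handle(0)]))
E
```

```text
[[0.42733298 0.06870505 0.07272081]]
```

At the end stop (44 N pushing back, no further travel). Release and retreat straight up, then away.

nudge_tcp(plan=[[0,0,-0.15,0,0,0],[0,0,0,0,0,0]])

```text
time_s: 53.05
eef_pos: [0.4302, 0.0686, 0.0528]
eef_rot: [-1.833, -2.55, 0.008]
contact_force: [-5.3, -6.9, 14.7]
finger_gap: 0.118
grasp_force: 69.6
```

nudge_tcp(plan=[[0,0,0,0,0,0],[0,0,0,0,0,0],[0,0,0,0,0,0]], aperture=0.36)

```text
time_s: 53.35
eef_pos: [0.4326, 0.0705, 0.0516]
eef_rot: [1.836, 2.549, 0.001]
contact_force: [0.1, 0.3, -0.4]
finger_gap: 0.36
grasp_force: 0.0
```

nudge_tcp(plan=[[0,-0.05,-1,0,0,0],[0,0,-1.5,0,0,0],[0,-0.5,-2,0,0,0],[0,-1.5,-2,0,0,0],[0,-2,-1,0,0,0],[0,-2,0,0,0,0],[0,-1,0,0,0,0],[0,0,0,0,0,0],[0,0,0,0,0,0]])

```text
time_s: 54.25
eef_pos: [0.2989, 0.0256, 0.2018]
eef_rot: [1.836, 2.547, 0.002]
contact_force: [0.8, 0.1, 0.8]
finger_gap: 0.358
grasp_force: 0.0
```

```bash
python3 - <<'E'
from h import *
a,b=arm.grab_frame("scene"),arm.grab_frame("side")
for n,f in(("scene",a),("side",b)):
    for q,c in((0,(0,0,255)),(.05,(0,255,0))):
        u=proj(n,l2w(LK,[handle(q,y) for y in(-.065,.065)]));cv2.line(f,*[tuple(map(int,x)) for x in u],c,1)
cv2.imwrite("pics/end.png",np.hstack([cv2.resize(a[150:330,120:320],None,fx=2,fy=2),cv2.resize(b[150:330,200:400],None,fx=2,fy=2)]))
E
```

```text
(no output)
```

View pics/end.png

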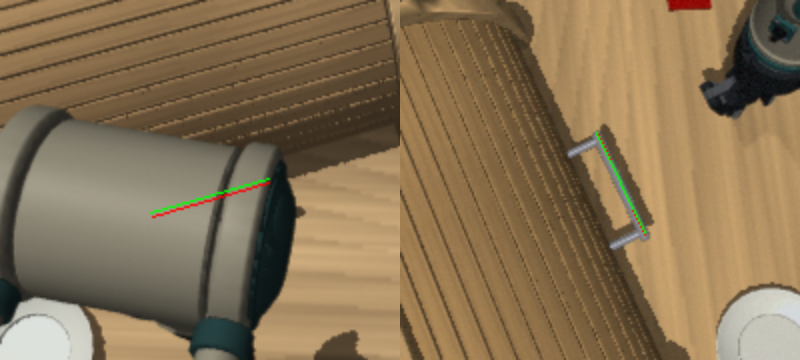

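The side view shows the bar on the overlay for the shut position, with the gripper clear and the end stop already felt. I hand in.

```bash
python3 -c "from bench import arm; print(arm.job_done())"
```

```text
the job is handed in; nothing more can be done
None
```

The job is handed in: the cover was rolled up, all four jars and both tins were set upright behind the lip, and the cover was rolled down to its end stop at about 54 s; the pot, dish and scoop were not touched, and no verdict was returned.

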